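Leak-test a service tap: seat it, draw the plunger to the mark and hold

ROBOT

A 7-joint arm with a two-finger parallel gripper is mounted at the origin on a cart in front of the work surface, level with it; the furniture and walls round the work are solid. World frame = base frame: x ahead of the robot, y to its left, z up, the work surface at z = 0. Lengths are in mm, angles in rad, forces in N, time in s.
With the tool pointing down it reaches from about 425 to 1025 mm from the base axis. Payload 9.4 kg.
Tool frame: the origin (TCP) lies midway between the tips of the shut fingers; the grasp point (between the pads) lies 19 mm behind it; z points along the fingers, y is the direction in which the jaws open and shut (so a half turn about z gives the same grasp; the last joint's range is limited). The gripper opens to 85 mm and grips with 20 to 120 N. Pads are 22 mm wide; open, the fingers measure 114 mm over their backs; the gripper's body (76 mm by 85 mm) begins 54 mm behind the grasp point. The pads swing forward as they close: fully open they stand 13 mm farther back than shut.
Start: joints at [1.211, 0.599, -0.003, 1.599, 0.002, 0.943, -0.08], TCP at [202.297, -696.204, 206.375] pointing down, gripper open.
Joint ranges: [-2.57, 2.57], [-0.35, 1.97], [-1.29, 1.29], [0.11, 2.56], [-1.05, 4.19], [0.11, 1.86], [-2.63, 2.63]. Speed limits (rad/s): [2.22, 2.22, 3.01, 3.01, 3.14, 3.14, 3.14].

INTERFACE

Orientations are given as a rotation vector (axis times angle).
In Python, from bench import arm, cams, workorder gives the robot as it stands.
- The arm moves only by the shell command python3 -m crank 'ROWS' [OPENING]. ROWS is JSON, a list of rows, each a list of 2 entries, a list of its own where there are three numbers: the shift along the tool's x, y, z in cm, then the turn, a rotation vector about the tool's x, y, z in degrees. A call has 1 to 20 rows; each row is the pose to reach, as a shift and turn from the pose commanded when the call began, along the tool's axes at that moment; what a row does not reach only later rows make up. A row lasts 1/12 s, in which the tool goes at most 41.7 mm and 7.16 degrees, less where a joint would pass 70% of its speed; a pose out of reach is approached as far as the arm can. A call with a gripper value outside its range is refused whole. OPENING is the closure in counts, from 0 (fully open) to 255 (shut), set as the call begins (- or left out, the last holds). The fingers move at their own pace and stop on an object; the grip force is fixed at half the most. Time passes only in rows, so rows that repeat a pose let the fingers close. It gives the time, the measured TCP pose, the force and the opening at its end, in the units of the state.
- arm.observe(): the state, without advancing time (a new reading comes with each control period).
- cams.capture(name): name is "scene" or "side" or "wrist"; returns a dict with "frame" (384x512x3 uint8, blue, green, red), "camera_matrix" (3x3 intrinsics, pixels), "pose" (4x4, takes a point from camera to world coordinates); the wrist camera has in their place "tool_from_camera" (4x4, takes a point from camera to tool coordinates, whose origin is the TCP and whose axes are the flange's). Camera axes: x right, y up, looking along -z (the intrinsics and any distortion apply to the point x, -y, -z); pixel columns grow to the right and rows downward; lengths in mm; the calibration is good to about 2 mm. The wrist camera is an equidistant fisheye: a pixel r from the principal point sees the ray r / f radians off the axis. A picture is of the moment at which its call begins: read the wrist's pose just before it. There is no depth.
- workorder.job_done(): hands the job in, once; it reports no verdict.
The state is a dict: "time": time; "qpos": joint angles; "qvel": joint speeds; "effort": joint torques, N m; "tcp_pos": TCP position; "ee_rot": TCP orientation; "ft_force": force on the tool from outside, world axes, zero at the start; "ft_torque": the same for the moment, N m; "finger_gap": finger opening in mm.
Only numpy, scipy, OpenCV 4.12 (cv2) and the standard library are available. Lean on these libraries where they do the work, as an engineer would, in place of code of your own. Each camera call takes 0.05 s, during which the arm holds its last target.

TASK

Lay the small service tap in the cradle of the hand leak tester, knob up and with its threaded end towards the port, and let go of it. Then pull the tester's plunger handle out against its spring until the pointer stands right at the mark clip on the scale, and finish still gripping the handle and holding it there, with the tap still in its cradle. Leave the elbow and the plug that lie near the tap where they are.

Things in the scene. Friction and masses are not known exactly. Their poses are not given: they have to be found in the camera images.
- tap_centre (a point): Loose brass-coloured service tap (75 g): round body 44 mm long, 21 mm thick, lying with a small T-shaped knob on top. Point on the body's axis, half-way along, 12 mm above its underside, 21 mm below the knob's top. y runs along the body to the threaded end, z up. Grasp across the width (fingers closing along x), tips about 6 mm above the underside so that they clear the cradle's lips.
- tap_thread (a point): Centre of the end face of the tap's threaded end (male thread 19 mm in diameter), 22 mm from tap_centre along its y axis. The other end carries a smooth compression nut. A grey elbow and a brass plug lie some 7 cm from the tap.
- cradle (a point): Centre of the floor of the grey cradle on the tester: a shallow tray 48 x 24 mm inside, lips 4 mm high, floor 22 mm above the counter. x runs along the cradle towards the port, z up. The port block (56 mm high, dial gauge on it to 100 mm) begins 38 mm along +x; a steel barrel 30 mm thick (top 58 mm above the counter) lies parallel, its axis 77 mm away along -y.
- port (a point): Centre of the face of the round test port, 29 mm beyond the cradle's centre and 12 mm above its floor. The tap's threaded end must point to it.
- handle (a point): Centre of the plunger's crossbar: black round bar 14 mm thick, 66 mm long along y, 90 mm above the counter, on an upright post (11 mm) that rises from the plunger rod 50 mm below. Pinch its middle from above with the fingers closing along x, one in front, one behind (40 mm free below the bar there). Pulled along -x, away from the barrel, roughly towards the robot.
- pointer (a point): Tip of the thin steel pointer that moves with the handle, 40 mm to the handle's +y side and 50 mm below the crossbar, just above the scale rail. It has the same x as the handle in the tester's frame.
- mark_fin (a point): Top of the thin fin on the black clip astride the scale rail: the mark. It is fixed, at a different place each time, 33 to 67 mm out from the pointer's rest. Axes parallel to the handle's. The pointer is at the mark when its x in this frame is zero; it is then about 6 mm above the fin.
- plunger (a joint): How far the plunger is pulled out, m: 0 at rest (spring-returned), 0.085 at its stop. The spring pulls back with 3.6 N at rest plus 1.2 N per 10 mm; let go, it returns to 0.
- tester: The fixed hand leak tester: grey plate 215 x 140 x 12 mm with cradle, port block, barrel, plunger and scale rail; origin at the plate's underside between cradle and barrel, same axes as the cradle. A fixed flat wrench, 11 mm high, lies by the counter's front edge. A tin, a tape measure, a file, a pot and a spool of tape (not loose) stand round it.
- elbow: Loose grey pipe elbow 42 x 42 x 26 mm; bystander, origin at its underside.
- plug: Loose brass plug 27 x 27 x 25 mm with a square head on top; bystander, origin at its underside.
- pipe_top (a point): Upper end of a fixed steel pipe, 20 mm thick, that leans over the counter: it rises straight from the counter's front edge (170 mm nearer the robot in x, 35 mm farther to +y, at counter height; lower still towards the robot) up to this point. Keep the arm clear: pass it near the robot, where it is low, or above.
- shelf_edge (a point): Lower front edge, at the middle, of the fixed overshelf: a board along y all across the back of the counter. Everything from here on in +x and upwards is blocked, so lift things only a little (12 to 14 cm clears the handle) when working far out.
- toolbox_side (a point): Nearest point of the big fixed red toolbox on the right (its upright handle, about 0.2 m high); it fills the counter beyond this point in -y. The fittings lie 10 to 13 cm from it.

How it is judged:
By the outcome, as a careful person would: the job done as asked, in the order asked, and still so for the second after the job is handed in, while the arm keeps its last pose, push and grip.
It also fails if it takes over 48 s, if anything falls off the work surface, if the arm or the gripper's body presses on something with over 40 N, if the wrist force passes 120 N, or if a joint passes its speed limit or range.

## Working session

There is one attempt and no reset: what is moved stays moved. The work goes in short steps, Python scripts to look and compute and a shell command to move; the robot and the scene stay as the last step left them, time stands still between calls to the robot, and variables do not carry over. Pictures are saved under pics/ and viewed, and the job is handed in when it is done.

```bash
ls; mkdir -p pics
python3 - <<'E'
from bench import arm,cams
import cv2,numpy as np
s=arm.observe();print(s)
for n in ["scene","side","wrist"]:
    c=cams.capture(n);cv2.imwrite(f"pics/{n}0.png",c["frame"])
    print(n,np.round(c["camera_matrix"],1).tolist(),[ (k,np.round(v,3).tolist()) for k,v in c.items() if k not in("frame","camera_matrix")])
E
```

```text
pics
{'time': 0.0, 'qpos': array([ 1.21129238,  0.60013374, -0.00256027,  1.60016273,  0.0018099 ,
        0.94290815, -0.07980171]), 'qvel': array([ 4.82352274e-04, -1.73369444e-03, -6.00095058e-04,  6.49314756e-04,
        1.95642613e-03, -1.59841822e-03,  8.02885565e-05]), 'effort': array([ 6.17113637e-04, -7.76457667e+01,  1.56533293e+00, -2.58003992e+01,
        1.23627004e-02,  9.06382251e-03, -3.68705642e-06]), 'tcp_pos': array([ 202.1480861 , -695.69119115,  205.49880018]), 'ee_rot': array([-3.10866954e+00, -4.42646979e-01,  5.80711724e-04]), 'ft_force': array([0.30507876, 0.24913168, 0.12439629]), 'ft_torque': array([-0.01242856, -0.00315825, -0.02072094]), 'finger_gap': 85.21114819061913}
scene [[443.4, 0.0, 256.9], [0.0, 443.4, 197.1], [0.0, 0.0, 1.0]] [('pose', [[-0.855, 0.371, -0.363, 212.888], [-0.519, -0.584, 0.624, 552.742], [0.019, 0.722, 0.691, 969.43], [0.0, 0.0, 0.0, 1.0]])]
side [[481.8, 0.0, 258.0], [0.0, 481.8, 189.9], [0.0, 0.0, 1.0]] [('pose', [[-0.964, 0.111, -0.239, 330.477], [-0.263, -0.341, 0.902, 870.18], [0.019, 0.934, 0.358, 609.487], [0.0, 0.0, 0.0, 1.0]])]
wrist [[297.3, 0.0, 257.6], [0.0, 297.3, 190.8], [0.0, 0.0, 1.0]] [('tool_from_camera', [[-0.0, 0.952, 0.305, 77.643], [1.0, 0.001, -0.001, -0.615], [-0.001, 0.305, -0.952, -168.654], [0.0, 0.0, 0.0, 1.0]])]
```

View pics/scene0.png

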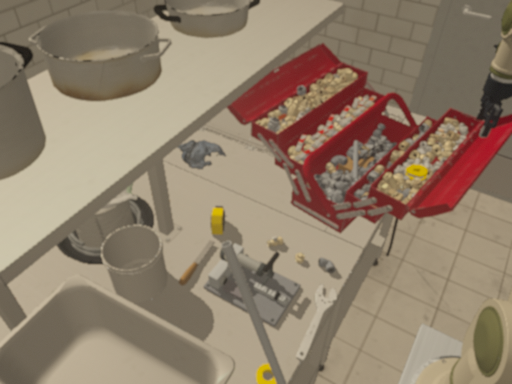

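View pics/side0.png

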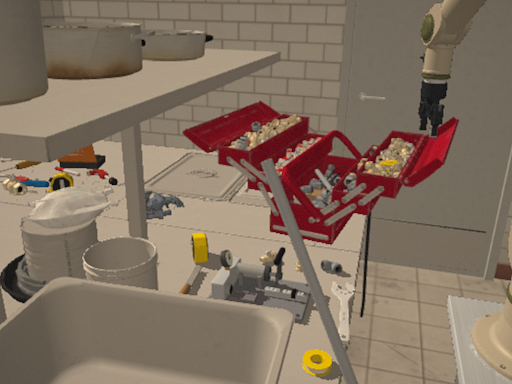

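View pics/wrist0.png

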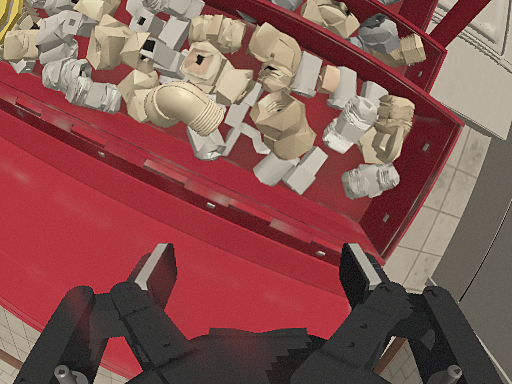

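```bash
cat > h.py <<'E'
from bench import arm,cams
import cv2,numpy as np
from scipy.spatial.transform import Rotation as R
def cap(n):
    s=arm.observe();c=cams.capture(n)
    if n=="wrist":
        T=np.eye(4);T[:3,:3]=R.from_rotvec(s["ee_rot"]).as_matrix();T[:3,3]=s["tcp_pos"]
        c["pose"]=T@c["tool_from_camera"]
    c["n"]=n;np.savez(f"last_{n}.npz",**{k:v for k,v in c.items() if k!="n"})
    return c
def load(n):
    c=dict(np.load(f"last_{n}.npz"));c["n"]=n;return c
def ray(c,u,v):
    K=c["camera_matrix"]
    x=(u-K[0,2])/K[0,0];y=(v-K[1,2])/K[1,1]
    if c["n"]=="wrist":
        r=np.hypot(x,y);d=np.array([np.sin(r)*x/max(r,1e-9),-np.sin(r)*y/max(r,1e-9),-np.cos(r)])
    else: d=np.array([x,-y,-1.]);d/=np.linalg.norm(d)
    return c["pose"][:3,3],c["pose"][:3,:3]@d
def onz(c,u,v,z):
    o,d=ray(c,u,v);return o+d*(z-o[2])/d[2]
def tri(*obs):
    A=np.zeros((3,3));b=np.zeros(3);L=[]
    for c,u,v in obs:
        o,d=ray(c,u,v);P=np.eye(3)-np.outer(d,d);A+=P;b+=P@o;L.append((o,P))
    x=np.linalg.solve(A,b);return x,[round(float(np.linalg.norm(P@(x-o))),1) for o,P in L]
def proj(c,p):
    q=np.linalg.inv(c["pose"])@np.append(p,1);K=c["camera_matrix"]
    x,y,z=q[0],-q[1],-q[2]
    if c["n"]=="wrist":
        r=np.hypot(x,y);t=np.arctan2(r,z);return np.array([K[0,2]+K[0,0]*t*x/r,K[1,2]+K[1,1]*t*y/r])
    return np.array([K[0,2]+K[0,0]*x/z,K[1,2]+K[1,1]*y/z])
def crop(c,x0,y0,w,h,f,name):
    cv2.imwrite("pics/"+name,cv2.resize(c["frame"][y0:y0+h,x0:x0+w],None,fx=f,fy=f,interpolation=cv2.INTER_CUBIC))
E
python3 - <<'E'
from h import *
c=cap("scene");crop(c,170,200,190,140,4,"sc1.png")
c=cap("side");crop(c,170,220,190,140,4,"sd1.png")
E
```

```text
(no output)
```

View pics/sc1.png

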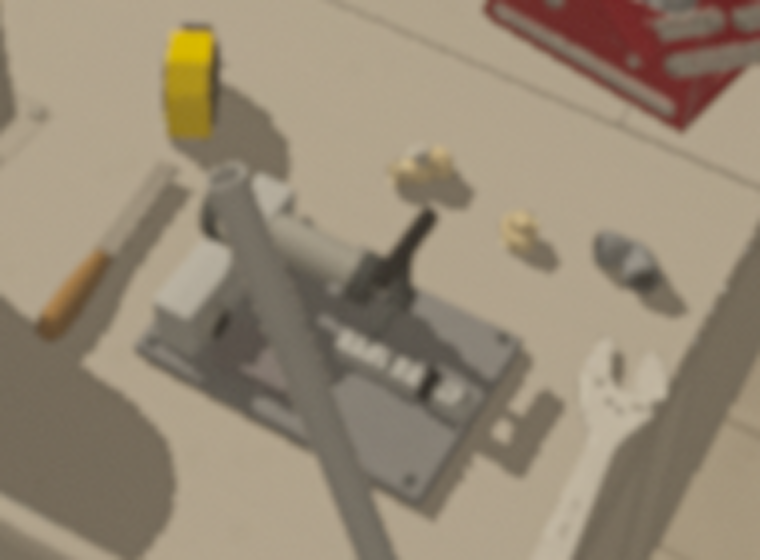

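View pics/sd1.png

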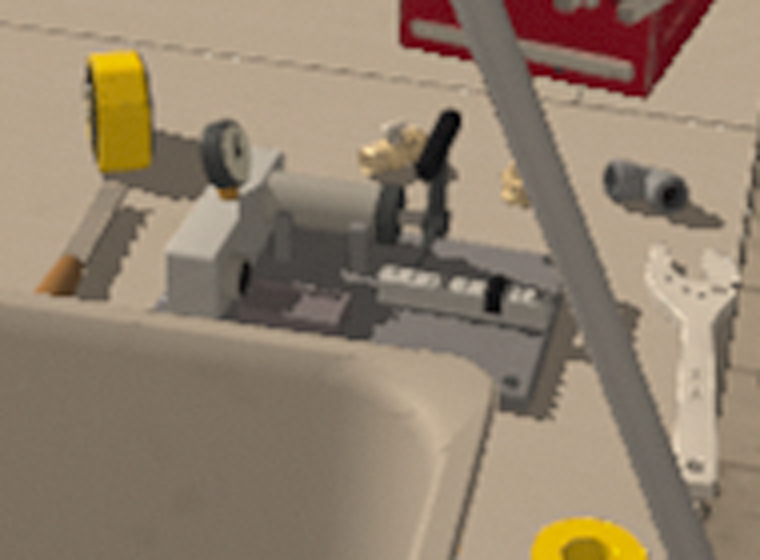

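Run:
```python
from h import *
c=load("scene");d=load("side")
S=lambda x,y:(c,170+x/4,200+y/4)
D=lambda x,y:(d,170+x/4,220+y/4)
f=lambda n,a,z:print(n,np.round(onz(*a,z),0)[:2])
f("tap scene",S(422,168),15);f("tap side",D(393,155),15)
f("plug",S(520,230),12);f("elbow",S(627,262),13)
f("plate nearright corner",S(520,343),12);f("plate nearleft",S(420,498),12);f("plate farleft",S(145,345),12)
f("plate nearright side",D(560,272),12);f("plate nearleft side",D(525,395),12)
print("pipe top",tri(S(228,170),))if 0 else None
print("handle far end",tri(S(431,214),D(452,118)))
print("handle near end",tri(S(385,272),D(427,172)))
f("toolbox corner",S(683,128),0)
f("clip scene",S(430,383),35);f("clip side",D(496,290),35)
f("wrench jaw",S(600,360),11)
# pipe top from shelf? 
for u,v in [(228,170)]:
  for z in (100,200,300,400): f(f"pipe z{z}",S(u,v),z)
f("pipe at side 260,380",(d,345,375),0); f("pipe at scene",(c,278,380),0)
# pipe top in side full image
print("pipe top tri",tri(S(228,172),(d,270,167)))
f("shelf scene corner",(c,344,5),400)
```

```text
tap scene [ 575. -181.]
tap side [ 576. -170.]
plug [ 492. -171.]
elbow [ 418. -184.]
plate nearright corner [450. -88.]
plate nearleft [450.  43.]
plate farleft [654.  41.]
plate nearright side [454. -72.]
plate nearleft side [452.  47.]
handle far end (array([524.33825546, -95.21078159,  87.45508737]), [0.3, 0.3])
handle near end (array([528.04522001, -45.76061439,  78.9394346 ]), [0.7, 0.7])
toolbox corner [ 438. -328.]
clip scene [478. -17.]
clip side [479.  -9.]
wrench jaw [ 400. -105.]
pipe z100 [647. -48.]
pipe z200 [597.  21.]
pipe z300 [547.  90.]
pipe z400 [497. 159.]
pipe at side 260,380 [350. 170.]
pipe at scene [379. 152.]
pipe top tri (array([510.30935332, 135.10682474, 362.41116893]), [4.7, 4.7])
shelf scene corner [ 754. -936.]
```

Run:
```python
from h import *
c=load("scene");d=load("side")
crop(c,0,0,350,280,2,"sc2.png");crop(d,0,20,300,150,2.6,"sd2.png")
s=arm.observe();print(np.round(R.from_rotvec(s["ee_rot"]).as_matrix(),3))
```

```text
[[ 0.96   0.279 -0.   ]
 [ 0.279 -0.96   0.001]
 [-0.    -0.001 -1.   ]]
```

View pics/sc2.png

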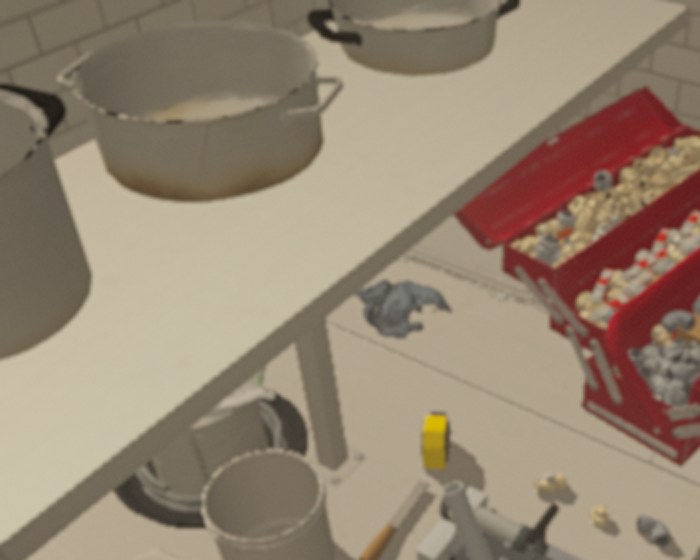

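View pics/sd2.png

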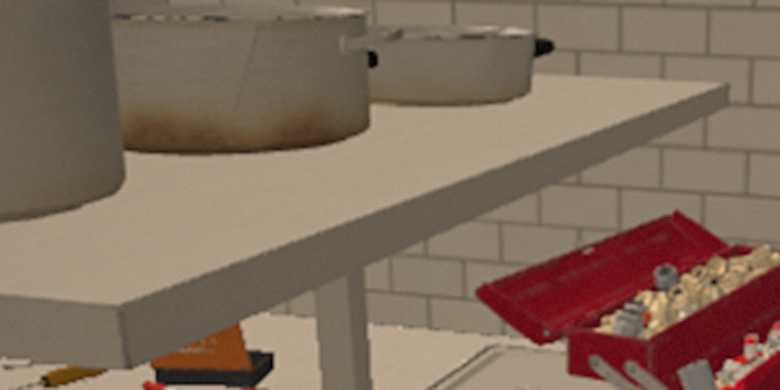

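Run:
```python
from h import *
c=load("scene");d=load("side")
print("right end",tri((c,345,10),(d,279.5,60)))
def xz(a,b):
    o,r=ray(*a);p,q=ray(*b)
    M=np.array([[r[0],-q[0]],[r[2],-q[2]]]);t=np.linalg.solve(M,[p[0]-o[0],p[2]-o[2]]);return (o+t[0]*r),(p+t[1]*q)
print(xz((c,150,164),(d,138.5,121)))
```

```text
right end (array([ 708.39752723, -819.21708241,  431.30091131]), [2.7, 2.7])
(array([712.01989798,  98.79091835, 432.70964351]), array([712.01989798, 186.973235  , 432.70964351]))
```

```bash
python3 -m crank '[[[0,0,-12.4],[0,0,0]],[[0,0,-12.4],[0,0,0]],[[0,0,-12.4],[0,0,0]],[[0,0,-12.4],[0,0,0]],[[40.5,-39.9,-12.4],[0,0,-45]],[[40.5,-39.9,-12.4],[0,0,-45]],[[40.5,-39.9,-12.4],[0,0,-45]],[[40.5,-39.9,-12.4],[0,0,-45]],[[40.5,-39.9,-12.4],[0,0,-45]],[[40.5,-39.9,-12.4],[0,0,-45]],[[40.5,-39.9,-12.4],[0,0,-45]],[[40.5,-39.9,-12.4],[0,0,-45]],[[40.5,-39.9,-12.4],[0,0,-45]],[[40.5,-39.9,-12.4],[0,0,-45]],[[40.5,-39.9,-12.4],[0,0,-45]],[[40.5,-39.9,-12.4],[0,0,-45]],[[40.5,-39.9,-12.4],[0,0,-45]],[[40.5,-39.9,-12.4],[0,0,-45]],[[40.5,-39.9,-12.4],[0,0,-45]],[[40.5,-39.9,-12.4],[0,0,-45]]]'
python3 - <<'E'
from h import *
c=cap("wrist");cv2.imwrite("pics/w1.png",cv2.resize(c["frame"],(768,576)))
s=arm.observe();print(s["tcp_pos"],s["qpos"]);print(np.round(R.from_rotvec(s["ee_rot"]).as_matrix(),3))
E
```

```text
time: 1.92
tcp_pos: [480.5, -198.5, 330.3]
ee_rot: [-2.701, -1.604, -0.0]
ft_force: [0.1, -0.4, 0.1]
finger_gap: 85.1
[ 479.70471852 -200.09456912  330.17435135] [ 0.59681257  0.24213182 -0.38800452  1.88888366  0.10643835  1.03081519
 -0.33750859]
[[ 0.481  0.877 -0.   ]
 [ 0.877 -0.481 -0.   ]
 [-0.    -0.    -1.   ]]
```

View pics/w1.png

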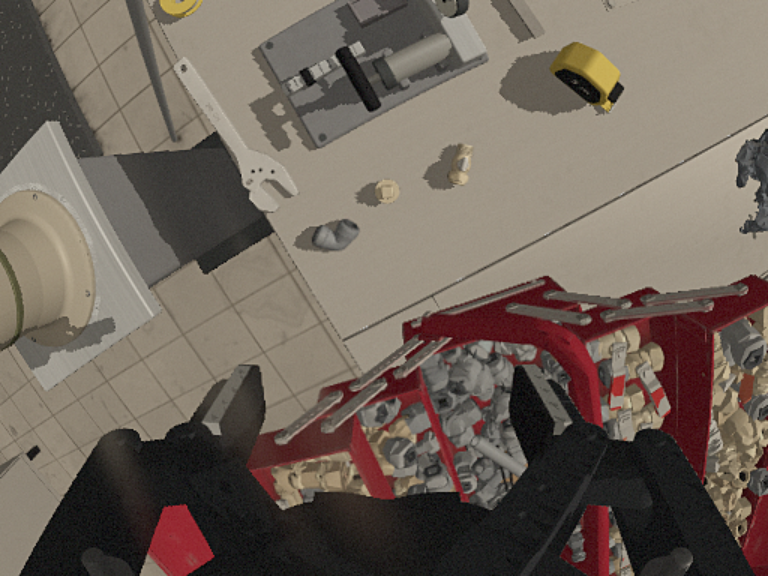

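Run:
```python
from h import *
c=load("wrist");crop(c,165,0,160,120,5,"w1a.png");crop(c,270,85,60,45,12,"w1b.png")
```

```text
(no output)
```

View pics/w1a.png

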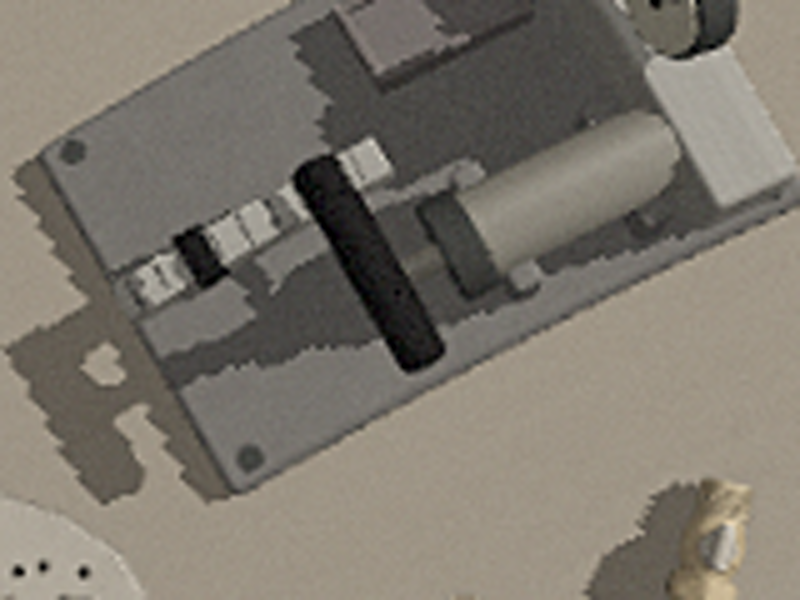

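View pics/w1b.png

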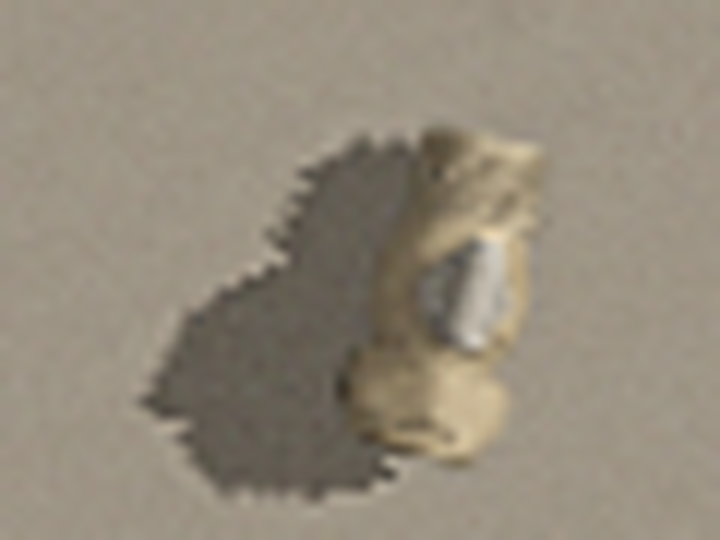

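Run:
```python
from h import *
c=load("wrist")
B=lambda x,y:(c,270+x/12,85+y/12)
A=lambda x,y:(c,165+x/5,y/5)
p=onz(*B(485,140),12);q=onz(*B(425,450),12)
p=onz(*B(485,155),15);q=onz(*B(430,430),15)
k=onz(*B(478,295),33)
print(p,q,p-q,np.linalg.norm(p-q),np.degrees(np.arctan2(*(p-q)[1::-1])),"mid",(p+q)/2,"knob",k)
def f(n,a,z):print(n,np.round(onz(*a,z),1))
f("plate c1",A(40,152),12);f("c2",A(235,492),12)
f("handle end L",A(320,172),95);f("handle end R",A(420,358),95);
f("pointer area",A(365,270),95)
f("clip",A(200,257),38)
f("cradle corner",A(380,85),26);f("cradle cornerL",A(340,10),26);f("cradle r",A(530,12),26)
f("barrel",A(570,190),58);f("barrel near",A(475,228),58);f("barrel far",A(665,150),58)
f("elbow",(c,224,156),13);f("plug",(c,258,127),15)
```

```text
[ 593.83725454 -168.19531136   15.        ] [ 569.72152314 -198.265689     15.        ] [24.1157314  30.07037764  0.        ] 38.546025899002814 51.271211981607074 mid [ 581.77938884 -183.23050018   15.        ] knob [ 581.63669045 -182.73656251   33.        ]
plate c1 [453.3  43.2  12. ]
c2 [453.3 -92.9  12. ]
handle end L [526.8 -33.   95. ]
handle end R [525.1 -91.8  95. ]
pointer area [524.  -63.3  95. ]
clip [483.4 -24.4  38. ]
cradle corner [ 5.587e+02 -1.000e-01  2.600e+01]
cradle cornerL [560.2  29.3  26. ]
cradle r [ 6.12e+02 -3.00e-01  2.60e+01]
barrel [588.6 -64.2  58. ]
barrel near [558.6 -61.6  58. ]
barrel far [619.6 -65.6  58. ]
elbow [ 423. -186.   13.]
plug [ 495.9 -170.7   15. ]
```

```bash
python3 -m crank '[[[6.4,8.1,5],[0,0,10]],[[6.4,8.1,10],[0,0,10]],[[6.4,8.1,15],[0,0,10]],[[6.4,8.1,20],[0,0,10]],[[6.4,8.1,20],[0,0,10]],[[6.4,8.1,20],[0,0,10]],[[6.4,8.1,20],[0,0,10]],[[6.4,8.1,20],[0,0,10]],[[6.4,8.1,20],[0,0,10]]]' 100
python3 - <<'E'
from h import *
c=cap("wrist");cv2.imwrite("pics/w2.png",cv2.resize(c["frame"],(768,576)))
s=arm.observe();print(s["tcp_pos"],s["qpos"]);print(np.round(R.from_rotvec(s["ee_rot"]).as_matrix(),3))
E
```

```text
time: 2.72
tcp_pos: [581.8, -184.3, 131.9]
ee_rot: [2.833, 1.355, 0.001]
ft_force: [1.1, 0.2, 1.2]
finger_gap: 51.6
[ 582.16522876 -184.24012852  132.56659847] [ 0.41595065  0.56510121 -0.29890051  1.92436751  0.25295146  0.68558199
 -0.71427162]
[[ 0.628  0.778  0.002]
 [ 0.778 -0.628 -0.001]
 [ 0.001  0.003 -1.   ]]
```

View pics/w2.png

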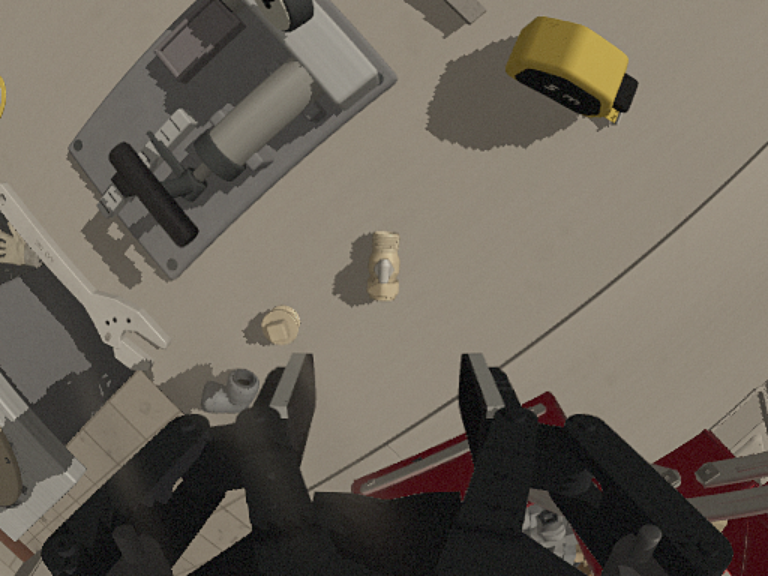

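Run:
```python
from h import *
c=load("wrist");crop(c,220,140,72,72,10,"w2a.png");crop(c,40,0,160,120,5,"w2b.png")
f=c["frame"].astype(int);m=((f[...,2]-f[...,0])>38).astype(np.uint8);m[:140]=0;m[212:]=0;m[:,:225]=0;m[:,290:]=0
n,l,st,ce=cv2.connectedComponentsWithStats(m);print(st[1:],ce[1:])
```

```text
[[246 154  21  47 452]
 [252 162   1   1   1]
 [251 186   1   2   2]] [[258.69911504 177.42477876]
 [252.         162.        ]
 [251.         186.5       ]]
```

View pics/w2a.png

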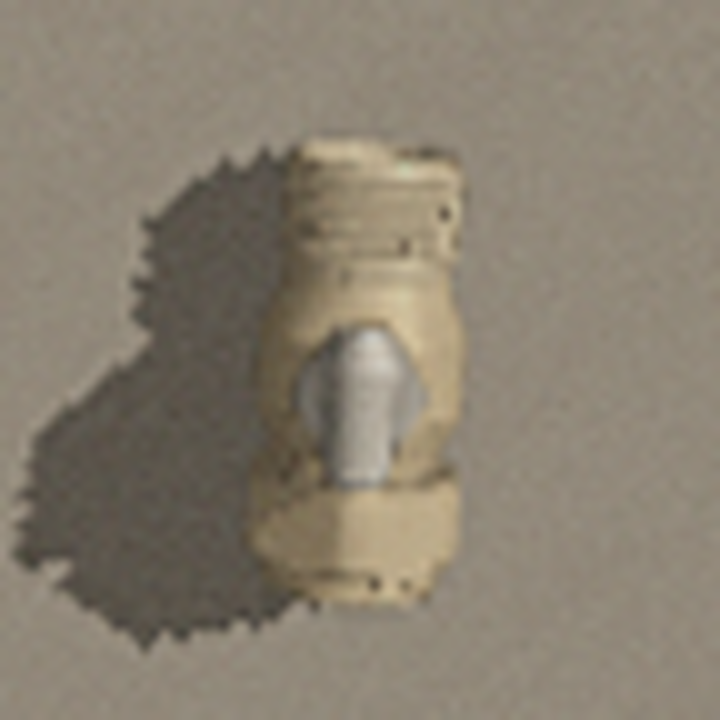

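View pics/w2b.png

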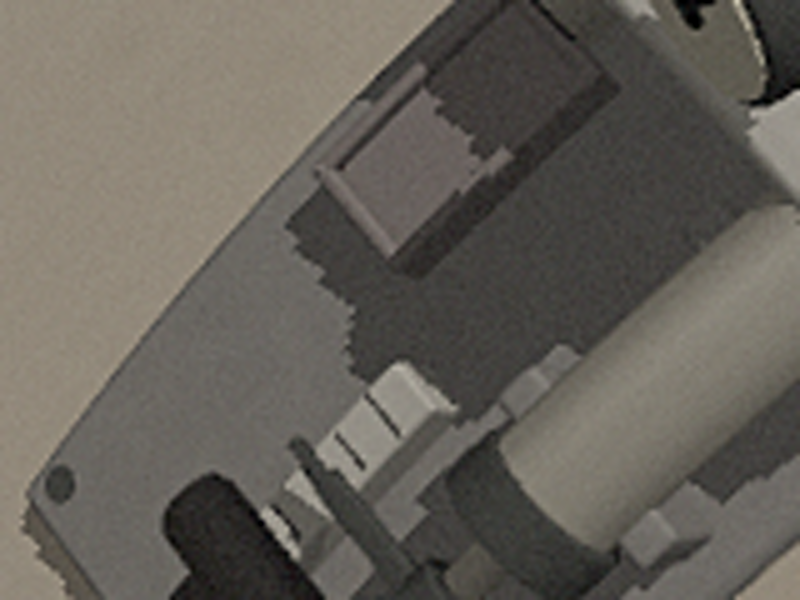

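Run:
```python
from h import *
c=load("wrist");print("cam",c["pose"][:3,3])
A=lambda x,y:(c,220+x/10,140+y/10)
B=lambda x,y:(c,40+x/5,y/5)
M=R.from_rotvec(arm.observe()["ee_rot"]).as_matrix()
for z in (12,18,22):
    p=onz(*A(378,145),z);q=onz(*A(360,603),z);v=p-q
    print(z,np.round(p,1),np.round(q,1),"len",np.linalg.norm(v).round(1),"yaw",np.degrees(np.arctan2(v[1],v[0])).round(1),"mid",np.round((p+q)/2,1))
# yaw from left/right
L=onz(*A(285,200),12);Rr=onz(*A(462,200),12);l2=onz(*A(252,540),12);r2=onz(*A(462,540),12)
a=(L+Rr)/2;b=(l2+r2)/2;v=a-b;print("sides",np.linalg.norm(Rr-L),np.linalg.norm(r2-l2),np.degrees(np.arctan2(v[1],v[0])),a,b)
print("knob",onz(*A(360,400),33))
def f(n,a,z):print(n,np.round(onz(*a,z),1))
f("in near-left corner",B(340,168),26);f("outer nearL",B(318,172),26);f("outer nearR",B(395,258),26);f("in nearR",B(397,240),26)
f("inner far R?",B(605,72),26);f("far L in",B(525,0),26);f("outer right far",B(620,85),26)
f("block near edge",B(800,190),56)
f("barrel",B(640,385),58)
```

```text
cam [ 630.04173698 -122.96441643  300.53262968]
12 [ 596.2 -166.2   12. ] [ 564.7 -202.2   12. ] len 47.9 yaw 48.9 mid [ 580.5 -184.2   12. ]
18 [ 596.9 -165.3   18. ] [ 566.1 -200.6   18. ] len 46.9 yaw 48.9 mid [ 581.5 -182.9   18. ]
22 [ 597.4 -164.7   22. ] [ 567.  -199.5   22. ] len 46.2 yaw 48.9 mid [ 582.2 -182.1   22. ]
sides 17.523076827723287 21.48372527897291 48.347861866019855 [ 592.37309938 -170.19095681   12.        ] [ 568.78254333 -196.71298913   12.        ]
knob [ 582.13848262 -180.81346274   33.        ]
in near-left corner [562.8  27.   26. ]
outer nearL [558.8  30.2  26. ]
outer nearR [559.8   2.8  26. ]
in nearR [562.4   5.3  26. ]
inner far R? [6.139e+02 5.000e-01 2.600e+01]
far L in [611.8  25.   26. ]
outer right far [614.4  -3.9  26. ]
block near edge [626.7 -53.3  56. ]
barrel [586.1 -61.1  58. ]
```

```bash
python3 -m crank '[[[0.05,-0.13,4],[0,0,2]],[[0.05,-0.13,8],[0,0,2]],[[0.05,-0.13,11],[0,0,2]],[[0.05,-0.13,12.2],[0,0,2]],[[0.05,-0.13,12.2],[0,0,2]],[[0.05,-0.13,12.2],[0,0,2]],[[0.05,-0.13,12.2],[0,0,2]]]'
python3 - <<'E'
from h import *
for i in range(1):
    c=cap("wrist");s=arm.observe();print(s["tcp_pos"],s["ft_force"],s["finger_gap"])
crop(c,180,100,150,150,5,"w3.png")
E
```

```text
time: 3.35
tcp_pos: [582.5, -182.4, 10.8]
ee_rot: [2.855, 1.306, 0.004]
ft_force: [-0.3, -0.3, -0.6]
finger_gap: 51.9
[ 582.46231872 -182.31930219   10.84060183] [ 0.95737969 -0.1272058   0.00298104] 52.19863842103505
```

View pics/w3.png

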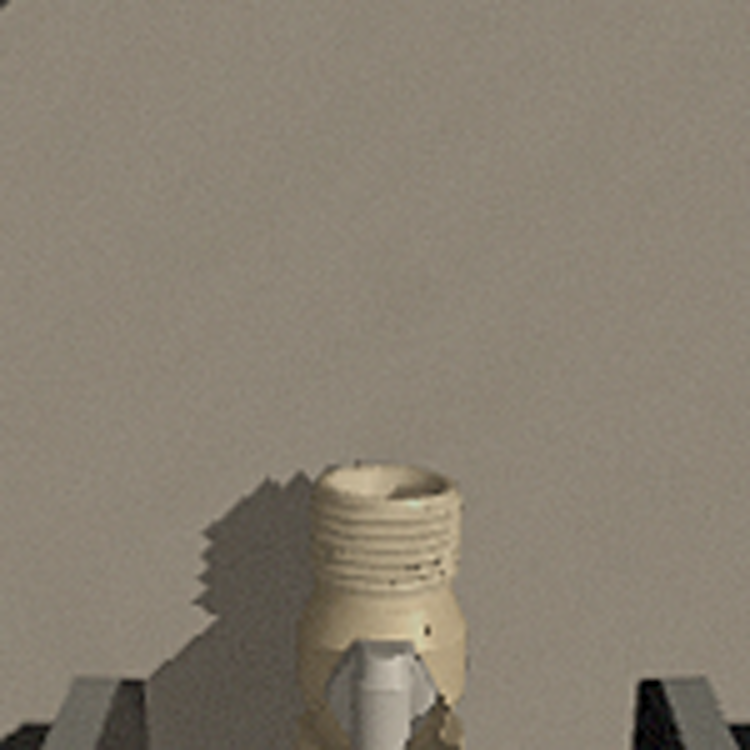

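```bash
python3 -m crank '[[[0,0,0.4],[0,0,0]],[[0,0,0.4],[0,0,0]],[[0,0,0.4],[0,0,0]]]' && python3 -m crank '[[[0,0,0],[0,0,0]],[[0,0,0],[0,0,0]],[[0,0,0],[0,0,0]],[[0,0,0],[0,0,0]],[[0,0,0],[0,0,0]],[[0,0,0],[0,0,0]],[[0,0,0],[0,0,0]]]' 255
python3 - <<'E'
from h import *
for i in range(1):
    c=cap("wrist");s=arm.observe();print(s["tcp_pos"],s["ft_force"],s["finger_gap"])
crop(c,180,140,150,150,5,"w4.png")
E
```

```text
time: 3.65
tcp_pos: [581.2, -181.9, 5.0]
ee_rot: [2.856, 1.308, 0.001]
ft_force: [0.4, -0.5, -0.3]
finger_gap: 52.1
time: 4.23
tcp_pos: [580.9, -181.8, 4.3]
ee_rot: [-2.856, -1.308, 0.0]
ft_force: [0.8, -0.1, 0.3]
finger_gap: -0.1
[ 581.00126246 -181.75823629    4.32951668] [ 0.14727424 -0.56429732  0.45430512] 0.14931799303578913
```

View pics/w4.png

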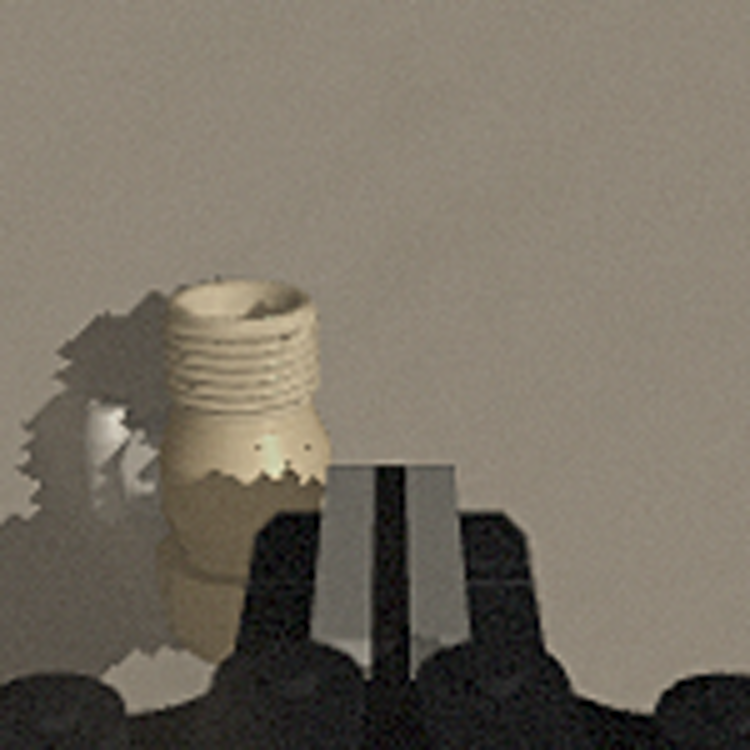

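Run:
```python
from h import *
c=load("wrist");s=arm.observe();t=s["tcp_pos"];M=R.from_rotvec(s["ee_rot"]).as_matrix()
C=lambda p:((p-np.array([180,140]))*5).round()
for off in ([0,0,0],[11,0,0],[-11,0,0],[11,0,-19],[0,0,-19]):
    print(off,C(proj(c,t+M@np.array(off,float))))
x,y=M[:,0],M[:,1]
for u,v in((170,300),(315,300),(242,285)):
    for z in (10,20):print((u,v),z,np.round((onz(c,180+u/5,140+v/5,z)-t)@M,1))
cv2.imwrite("pics/w5.png",cv2.resize(c["frame"],(768,576)))
c=cap("scene");crop(c,230,190,120,90,6,"sc5.png")
```

```text
[0, 0, 0] [394. 437.]
[11, 0, 0] [394. 355.]
[-11, 0, 0] [394. 515.]
[11, 0, -19] [394. 419.]
[0, 0, -19] [394. 508.]
(170, 300) 10 [ 20.2 -26.2  -5.7]
(170, 300) 20 [ 23.7 -24.7 -15.7]
(315, 300) 10 [20.2 -9.2 -5.7]
(315, 300) 20 [ 23.7  -8.7 -15.7]
(242, 285) 10 [ 22.  -17.7  -5.7]
(242, 285) 20 [ 25.5 -16.6 -15.7]
```

View pics/sc5.png

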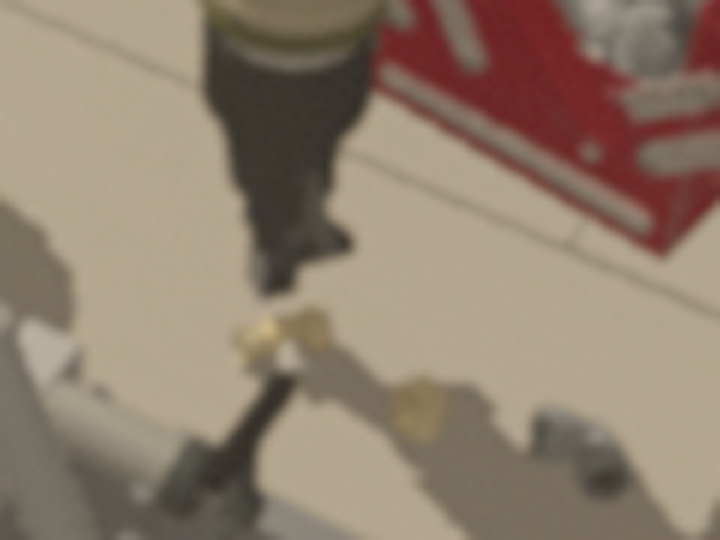

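View pics/w5.png

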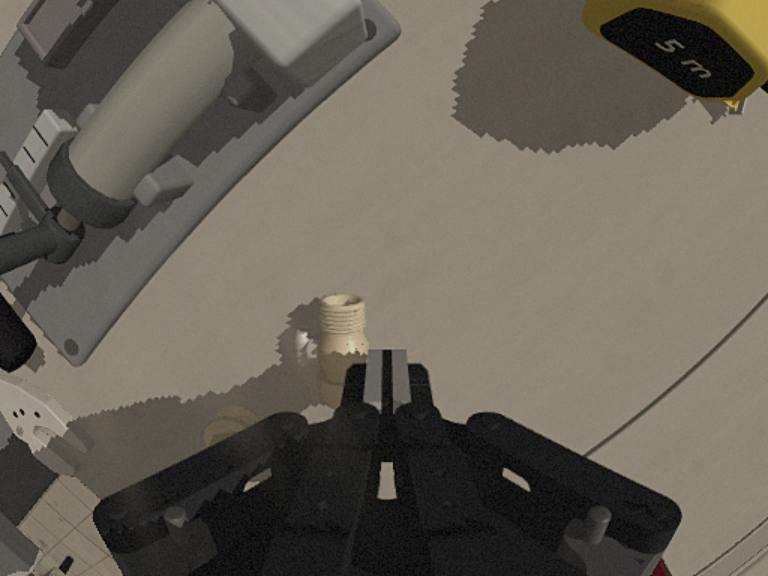

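Run:
```python
from h import *
c=load("scene");s=arm.observe();t=s["tcp_pos"];M=R.from_rotvec(s["ee_rot"]).as_matrix()
d=cap("side");crop(d,230,230,100,75,7,"sd5.png")
for z in (0,-10,-20,-30):
    p=t+M@np.array([0,0,z]);print(z,((proj(c,p)-[230,190])*6).round(),((proj(d,p)-[230,230])*7).round())
```

```text
0 [262. 321.] [263. 210.]
-10 [263. 307.] [263. 186.]
-20 [264. 293.] [264. 162.]
-30 [265. 279.] [265. 137.]
```

View pics/sd5.png

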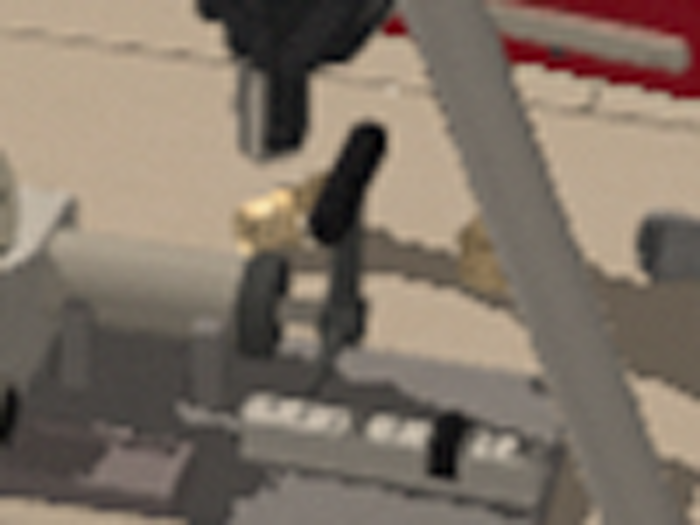

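Run:
```python
from h import *
c=load("scene");d=load("side");w=load("wrist");s=arm.observe();t=s["tcp_pos"];M=R.from_rotvec(s["ee_rot"]).as_matrix()
p=tri((c,230+272/6,190+292/6),(d,230+265/7,230+158/7));print(p[0],p[1],"tool",(p[0]-t)@M)
for z in(-15,-20,-25,-30):
    print(z,[((proj(w,t+M@np.array([x,0,z]))-[180,140])*5).round() for x in (0,11)])
```

```text
[ 580.10067688 -185.42866694   23.39365673] [1.5, 1.5] tool [ -3.3572024    1.76347603 -19.06282714]
-15 [array([394., 492.]), array([394., 405.])]
-20 [array([394., 512.]), array([394., 423.])]
-25 [array([394., 533.]), array([394., 442.])]
-30 [array([394., 555.]), array([394., 463.])]
```

```bash
python3 -m crank '[[[0,0,-4],[0,0,0]],[[0,0,-8],[0,0,0]],[[0,0,-10],[0,0,0]],[[0,0,-10],[0,0,0]],[[0,0,-10],[0,0,0]],[[0,0,-10],[0,0,0]]]'
python3 - <<'E'
from h import *
c=cap("wrist");s=arm.observe();print(s["tcp_pos"],s["ft_force"],s["finger_gap"])
crop(c,190,120,100,100,7,"w6.png")
c=cap("side");crop(c,230,230,100,75,7,"sd6.png")
c=cap("scene");crop(c,230,190,120,90,6,"sc6.png")
E
```

```text
time: 4.88
tcp_pos: [580.5, -181.8, 103.9]
ee_rot: [-2.856, -1.308, 0.001]
ft_force: [-0.7, 0.2, -0.4]
finger_gap: 0.0
[ 580.2233557  -181.71955259  103.37328693] [ 0.02143292 -0.20746296  0.31287336] -0.02723172522400745
```

View pics/w6.png

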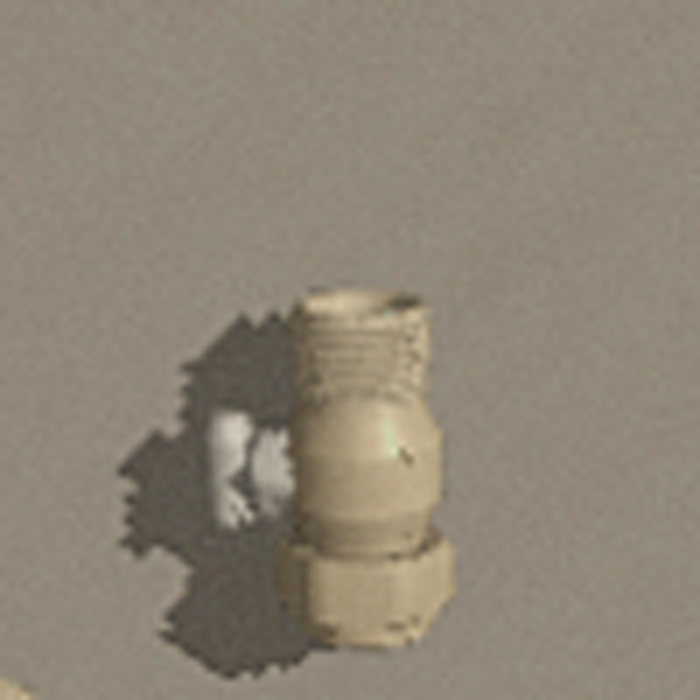

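View pics/sd6.png

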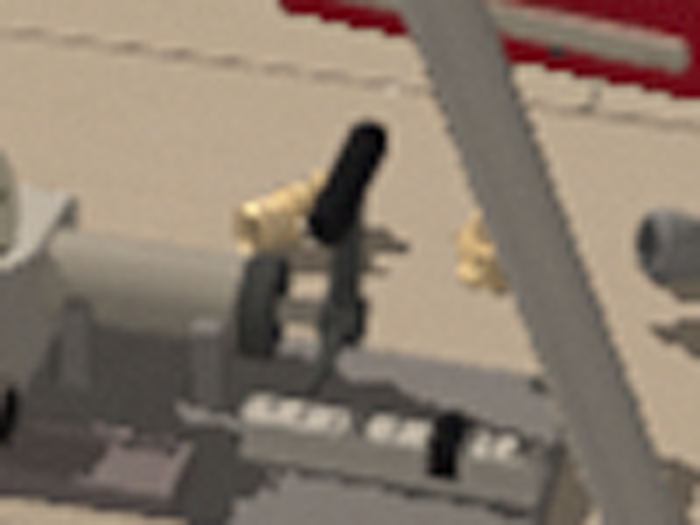

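View pics/sc6.png

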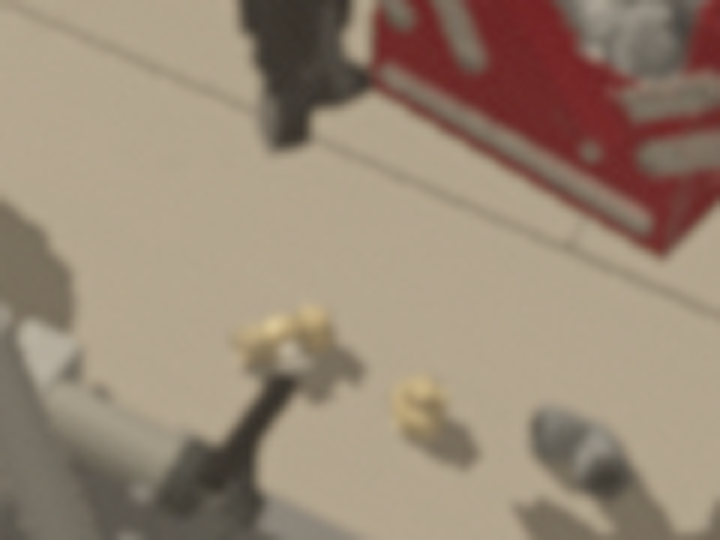

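Run:
```python
from h import *
c=load("wrist");s=arm.observe();t=s["tcp_pos"];M=R.from_rotvec(s["ee_rot"]).as_matrix()
A=lambda x,y:(c,190+x/7,120+y/7)
print("cam",c["pose"][:3,3])
for z in (10,14,20):
    p=onz(*A(362,300),z);q=onz(*A(370,645),z);v=p-q
    print(z,np.round(p,1),np.round(q,1),np.linalg.norm(v).round(1),np.degrees(np.arctan2(v[1],v[0])).round(1),np.round((p+q)/2,1))
a=(onz(*A(298,350),12)+onz(*A(430,350),12))/2;b=(onz(*A(275,590),12)+onz(*A(455,590),12))/2
print(a,b,np.degrees(np.arctan2(*(a-b)[1::-1])),np.linalg.norm(onz(*A(298,350),12)-onz(*A(430,350),12)),np.linalg.norm(onz(*A(275,590),12)-onz(*A(455,590),12)))
for z in(2,7,12):print("knob tip",z,(onz(*A(210,470),z)-(a+b)/2)@M)
print(M.round(3))
```

```text
cam [ 631.0138764  -122.23522898  272.51592086]
10 [ 582.5 -156.6   10. ] [ 551.4 -193.    10. ] 47.8 49.6 [ 567.  -174.8   10. ]
14 [ 583.2 -156.    14. ] [ 552.7 -191.9   14. ] 47.1 49.6 [ 567.9 -174.    14. ]
20 [ 584.3 -155.3   20. ] [ 554.5 -190.3   20. ] 46.0 49.6 [ 569.4 -172.8   20. ]
[ 578.65726939 -161.39460622   12.        ] [ 556.80341299 -186.08419889   12.        ] 48.486529910272374 17.049750477005144 24.109370327986767
knob tip 2 [ -2.73606351 -21.67044208  10.04716505]
knob tip 7 [ -1.20567644 -21.0160014    5.04420999]
knob tip 12 [  0.32471063 -20.36156072   0.04125493]
[[ 0.653  0.757 -0.002]
 [ 0.757 -0.653  0.001]
 [-0.001 -0.002 -1.   ]]
```

```bash
python3 -m crank '[[[-0.14,-1.77,0],[0,0,-90]],[[-0.14,-1.77,0],[0,0,-90]],[[-0.14,-1.77,0],[0,0,-90]],[[-0.14,-1.77,0],[0,0,-90]],[[-0.14,-1.77,0],[0,0,-90]],[[-0.14,-1.77,0],[0,0,-90]],[[-0.14,-1.77,0],[0,0,-90]],[[-0.14,-1.77,0],[0,0,-90]],[[-0.14,-1.77,0],[0,0,-90]],[[-0.14,-1.77,0],[0,0,-90]],[[-0.14,-1.77,0],[0,0,-90]],[[-0.14,-1.77,0],[0,0,-90]],[[-0.14,-1.77,0],[0,0,-90]],[[-0.14,-1.77,0],[0,0,-90]],[[-0.14,-1.77,0],[0,0,-90]]]' 45
python3 - <<'E'
from h import *
c=cap("wrist");s=arm.observe();print(s["tcp_pos"],s["qpos"],s["finger_gap"]);print(R.from_rotvec(s["ee_rot"]).as_matrix().round(3))
cv2.imwrite("pics/w7.png",cv2.resize(c["frame"],(768,576)))
E
```

```text
time: 6.28
tcp_pos: [566.2, -171.2, 103.4]
ee_rot: [-1.098, -2.942, -0.001]
ft_force: [0.2, 0.1, 0.5]
finger_gap: 70.1
[ 566.32193749 -171.1557018   103.64998024] [ 0.6696249   0.66895097 -0.71482144  1.96768932  0.64147917  0.74554579
  0.42536004] 70.6913036230191
[[-0.755  0.656 -0.001]
 [ 0.656  0.755  0.001]
 [ 0.001 -0.    -1.   ]]
```

View pics/w7.png

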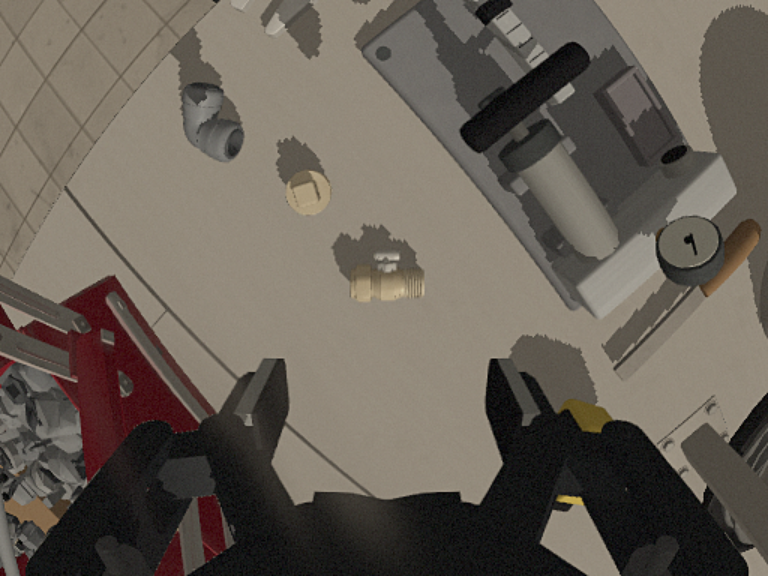

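```bash
python3 -m crank '[[[0,0,4],[0,0,0]],[[0,0,8],[0,0,0]],[[0,0,10],[0,0,0]],[[0,0,11],[0,0,0]],[[0,0,11.6],[0,0,0]],[[0,0,11.6],[0,0,0]],[[0,0,11.6],[0,0,0]],[[0,0,11.6],[0,0,0]]]'
python3 - <<'E'
from h import *
c=cap("wrist");s=arm.observe();print(s["tcp_pos"],s["ft_force"],s["finger_gap"])
cv2.imwrite("pics/w8.png",cv2.resize(c["frame"],(768,576)))
c=cap("scene");crop(c,230,190,120,90,6,"sc8.png")
E
```

```text
time: 7.0
tcp_pos: [567.6, -171.3, -10.3]
ee_rot: [1.095, 2.942, 0.0]
ft_force: [-0.1, 0.2, -0.8]
finger_gap: 70.5
[ 567.55961662 -171.46866827  -10.24476345] [-0.14036539  0.32106071 -0.46840015] 70.59402774390385
```

View pics/w8.png

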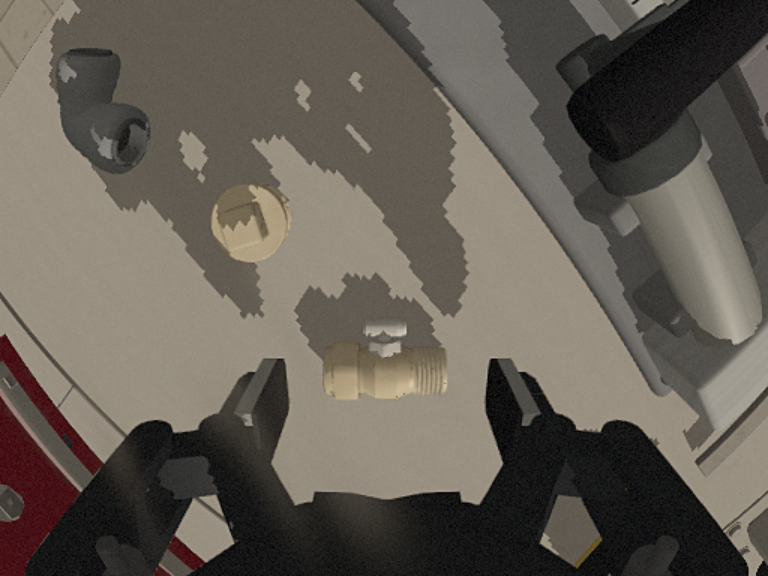

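View pics/sc8.png

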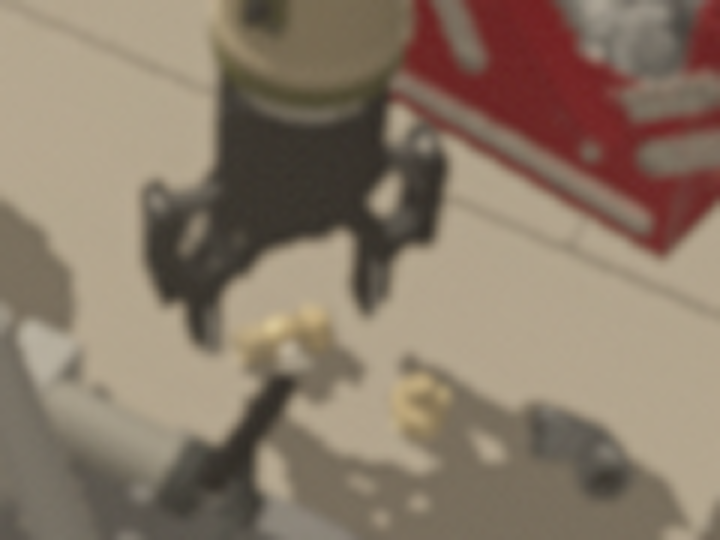

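```bash
python3 -m crank '[[[0,0,0.55],[0,0,0]],[[0,0,0.55],[0,0,0]],[[0,0,0.55],[0,0,0]]]' && python3 -m crank '[[[0,0,0],[0,0,0]],[[0,0,0],[0,0,0]],[[0,0,0],[0,0,0]],[[0,0,0],[0,0,0]],[[0,0,0],[0,0,0]],[[0,0,0],[0,0,0]],[[0,0,0],[0,0,0]]]' 255
python3 - <<'E'
from h import *
c=cap("wrist");s=arm.observe();print(s["tcp_pos"],s["ft_force"],s["finger_gap"])
cv2.imwrite("pics/w9.png",cv2.resize(c["frame"],(768,576)))
E
```

```text
time: 7.35
tcp_pos: [566.5, -171.4, -17.2]
ee_rot: [-1.095, -2.944, 0.0]
ft_force: [0.2, -0.4, -0.9]
finger_gap: 70.1
time: 7.93
tcp_pos: [566.8, -171.1, -16.7]
ee_rot: [1.095, 2.944, -0.0]
ft_force: [-1.2, 0.7, 4.9]
finger_gap: 42.3
[ 566.84592716 -171.15113531  -16.64547292] [-1.38864465  0.90165502  5.94731998] 41.64056897176123
```

View pics/w9.png

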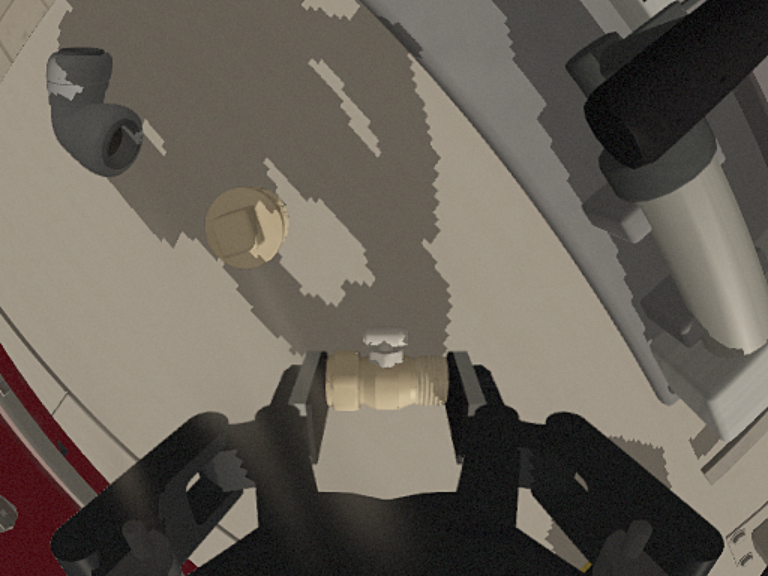

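Run:
```python
from h import *
c=load("scene")
S=lambda x,y:(c,170+x/4,200+y/4)
for n,a,z in(("tape",S(190,130),0),("tape top",S(195,35),50),("box corner",S(683,128),0),("box edge",S(490,8),0),("seam",S(330,0),0)):print(n,onz(*a,z).round())
```

```text
tape [ 742. -134.    0.]
tape top [ 765. -176.   50.]
box corner [ 438. -328.    0.]
box edge [ 617. -364.    0.]
seam [ 727. -304.    0.]
```

```bash
python3 -m crank '[[[0,0,-2],[0,0,0]],[[0,0,-4],[0,0,0]],[[-2,0.3,-4],[0,0,-7]],[[-4,0.6,-4],[0,0,-14]],[[-6,1,-4],[0,0,-21]],[[-6,1,-4],[0,0,-28]],[[-6,1,-4],[0,0,-35]],[[-6,1,-4],[0,0,-41]],[[-6,1,-4],[0,0,-41]],[[-6,1,-4],[0,0,-41]],[[-6,1,-4],[0,0,-41]]]'
python3 - <<'E'
from h import *
c=cap("wrist");s=arm.observe();print(s["tcp_pos"],s["ft_force"],s["finger_gap"],s["qpos"])
cv2.imwrite("pics/w10.png",cv2.resize(c["frame"],(768,576)))
E
```

```text
time: 8.9
tcp_pos: [618.5, -202.9, 22.8]
ee_rot: [0.0, -3.141, -0.0]
ft_force: [-1.1, -0.3, -0.3]
finger_gap: 41.7
[ 618.57456133 -202.79560519   22.87444501] [ 0.04045821  0.07180709 -0.29380488] 41.862498220544566 [ 0.72077789  0.87666388 -0.80278887  1.86681564  0.88104202  0.79925159
  1.0057139 ]
```

View pics/w10.png

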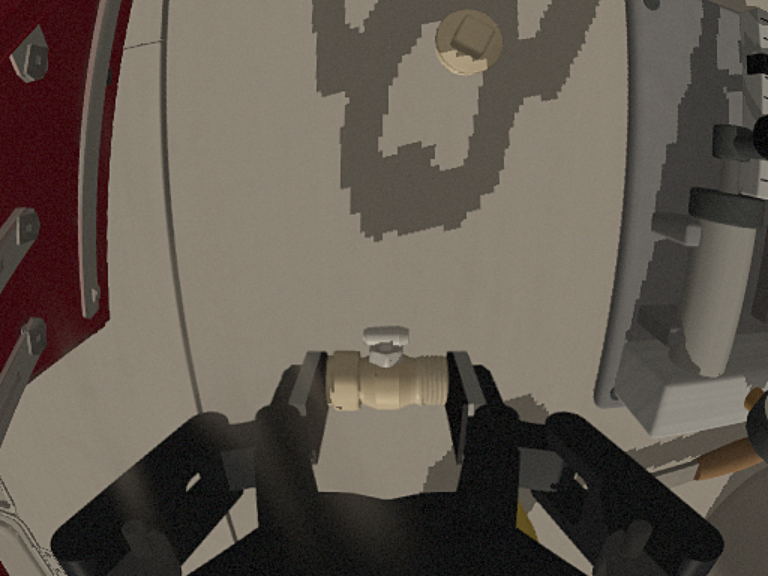

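Run:
```python
from h import *
s=arm.observe();t=s["tcp_pos"];M=R.from_rotvec(s["ee_rot"]).as_matrix()
c=cap("side");o=(proj(c,t)-[45,45]).astype(int);print(o);crop(c,o[0],o[1],90,75,8,"sd10.png")
for x,z in((0,0),(-3,-10),(-3,-20),(-3,-30)):
    print(x,z,[((proj(c,t+M@np.array([x,y,z]))-o)*8).round() for y in(-22,22)])
c=cap("scene");o=(proj(c,t)-[45,45]).astype(int);print(o);crop(c,o[0],o[1],90,75,8,"sc10.png")
for x,z in((0,0),(-3,-10),(-3,-20),(-3,-30)):
    print(x,z,[((proj(c,t+M@np.array([x,y,z]))-o)*8).round() for y in(-22,22)])
```

```text
[210 202]
0 0 [array([383., 336.]), array([346., 397.])]
-3 -10 [array([374., 308.]), array([338., 368.])]
-3 -20 [array([375., 280.]), array([338., 340.])]
-3 -30 [array([376., 253.]), array([339., 312.])]
[221 184]
0 0 [array([393., 323.]), array([331., 401.])]
-3 -10 [array([386., 301.]), array([324., 378.])]
-3 -20 [array([387., 282.]), array([325., 359.])]
-3 -30 [array([389., 263.]), array([326., 340.])]
```

View pics/sd10.png

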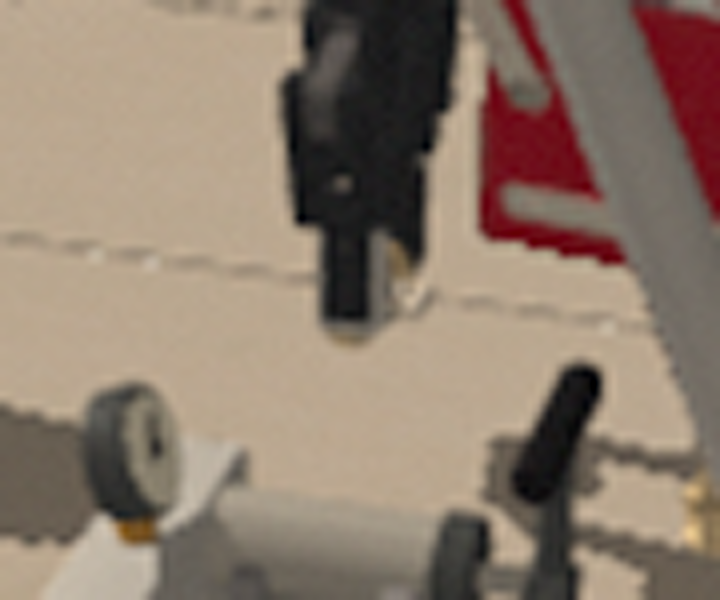

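View pics/sc10.png

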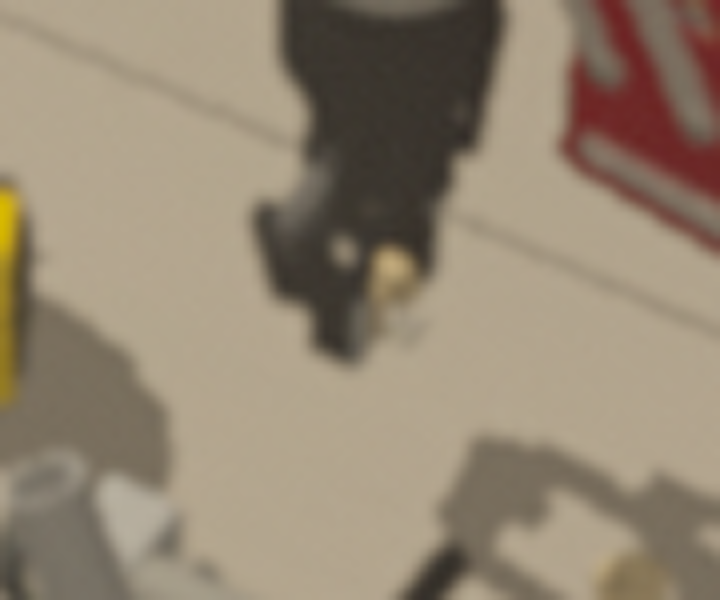

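```bash
python3 -m crank '[[[0,0,2],[0,0,0]],[[0,0,3.5],[0,0,0]],[[0,0,4],[0,0,0]],[[0,0,4],[0,0,0]],[[0,0,4],[0,0,0]]]' && python3 -m crank '[[[0,0,0],[0,0,0]],[[0,0,0],[0,0,0]],[[0,0,0],[0,0,0]],[[0,0,0],[0,0,0]]]' 60
python3 - <<'E'
from h import *
c=cap("wrist");s=arm.observe();print(s["tcp_pos"],s["ft_force"],s["finger_gap"])
cv2.imwrite("pics/w11.png",cv2.resize(c["frame"],(768,576)))
E
```

```text
time: 9.47
tcp_pos: [618.1, -203.0, -16.7]
ee_rot: [0.005, -3.14, 0.002]
ft_force: [-3.1, -1.2, 9.6]
finger_gap: 42.5
time: 9.8
tcp_pos: [618.5, -202.8, -17.4]
ee_rot: [0.005, -3.141, -0.0]
ft_force: [-0.6, 0.4, 0.3]
finger_gap: 65.1
[ 618.51470081 -202.85260599  -17.42137934] [ 0.30931058  0.09340054 -0.64097679] 65.09712517881593
```

View pics/w11.png

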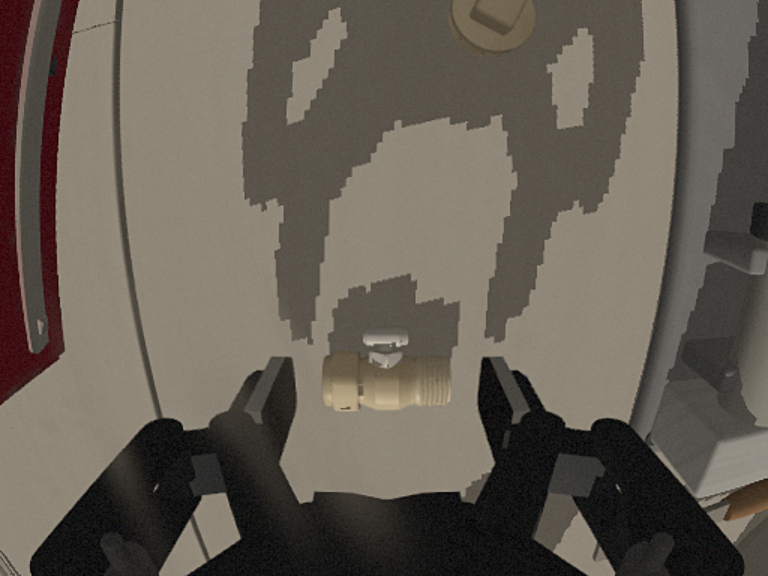

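Run:
```python
from h import *
c=load("wrist");s=arm.observe();t=s["tcp_pos"];M=R.from_rotvec(s["ee_rot"]).as_matrix()
A=lambda x,y:(c,x/1.5,y/1.5)
for r in (352,382,412):
    for z in (2,12,20): print(r,z,((onz(*A(340,r),z)-t)@M).round(1))
print("knob",[((onz(*A(385,338),z)-t)@M).round(1) for z in (5,12,20)],"thread",((onz(*A(450,380),12)-t)@M).round(1),((onz(*A(322,382),12)-t)@M).round(1))
```

```text
352 2 [  5.1 -16.9 -19.4]
352 12 [ 10.  -15.8 -29.4]
352 20 [ 13.9 -14.8 -37.4]
382 2 [ -7.9 -17.5 -19.4]
382 12 [ -2.1 -16.3 -29.4]
382 20 [  2.5 -15.3 -37.4]
412 2 [-22.  -18.2 -19.4]
412 12 [-15.2 -16.9 -29.4]
412 20 [ -9.8 -15.9 -37.4]
knob [array([ 12.3,  -0.1, -22.4]), array([ 15.4,  -0.1, -29.4]), array([ 19.1,  -0. , -37.4])] thread [ -1.4  23.3 -29.4] [ -2.3 -22.8 -29.4]
```

```bash
python3 -m crank '[[[-0.35,0,-0.1],[0,-7,0]],[[-0.7,0,-0.15],[0,-14,0]],[[-1.05,0,-0.2],[0,-21,0]],[[-1.4,0,-0.3],[0,-28,0]],[[-1.7,0,-0.48],[0,-35,0]],[[-1.95,0,-0.65],[0,-42,0]],[[-2.1,0,-0.74],[0,-45,0]],[[-2.1,0,-0.74],[0,-45,0]],[[-2.1,0,-0.74],[0,-45,0]],[[-2.1,0,-0.74],[0,-45,0]]]'
python3 - <<'E'
from h import *
c=cap("wrist");s=arm.observe();t=s["tcp_pos"];print(t,s["ft_force"],s["finger_gap"],s["qpos"])
M=R.from_rotvec(s["ee_rot"]).as_matrix();print(M.round(3))
cv2.imwrite("pics/w12.png",cv2.resize(c["frame"],(768,576)))
c=cap("side");crop(c,200,200,100,75,8,"sd12.png")
E
```

```text
time: 10.68
tcp_pos: [639.5, -203.1, -8.2]
ee_rot: [-0.0, 2.348, 0.004]
ft_force: [-0.9, 0.6, -1.9]
finger_gap: 65.3
[ 635.16870777 -203.19446954  -14.09953012] [-6.22389165 -1.60410062 -4.60532519] 65.11297728263473 [ 1.01409004  1.18842125 -1.00968947  2.36352806  2.69160147  0.92966972
 -0.35245649]
[[-0.705 -0.     0.709]
 [ 0.005  1.     0.005]
 [-0.709  0.007 -0.705]]
```

View pics/w12.png

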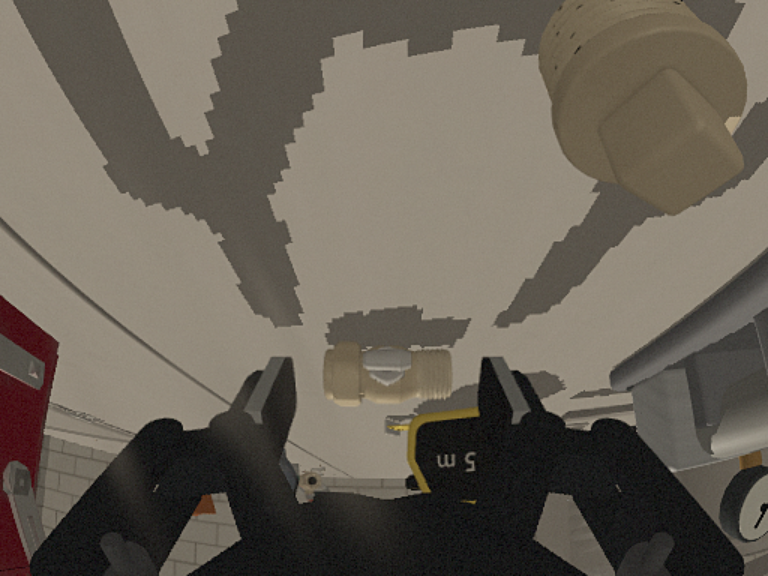

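View pics/sd12.png

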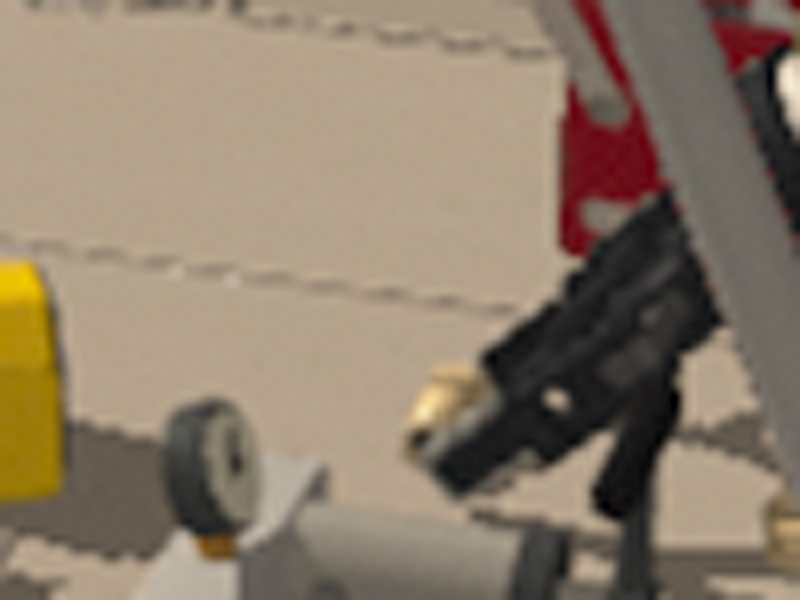

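```bash
python3 -m crank '[[[0,0,0],[0,0,0]],[[0,0,0],[0,0,0]],[[0,0,0],[0,0,0]]]'
python3 - <<'E'
from h import *
c=cap("wrist");s=arm.observe();t=s["tcp_pos"];print(t,s["ft_force"],s["qpos"],s["qvel"].round(3))
M=R.from_rotvec(s["ee_rot"]).as_matrix();print(M.round(3))
A=lambda x,y:(c,x/1.5,y/1.5)
c2=cap("scene");crop(c2,215,180,150,110,5,"sc13.png")
cv2.imwrite("pics/w13.png",cv2.resize(c["frame"],(768,576)))
E
```

```text
time: 11.03
tcp_pos: [641.5, -202.9, -8.0]
ee_rot: [-0.007, 2.355, -0.001]
ft_force: [0.5, -0.2, 0.0]
finger_gap: 65.5
[ 641.45247437 -202.77165501   -7.81254586] [-0.94106647 -0.75714038  1.0358394 ] [ 1.00266813  1.16904948 -1.00876934  2.35364047  2.67447307  0.91714507
 -0.34780481] [ 0.001  0.003  0.002  0.008  0.012  0.009 -0.004]
[[-0.706 -0.005  0.708]
 [-0.006  1.     0.001]
 [-0.708 -0.003 -0.706]]
```

View pics/sc13.png

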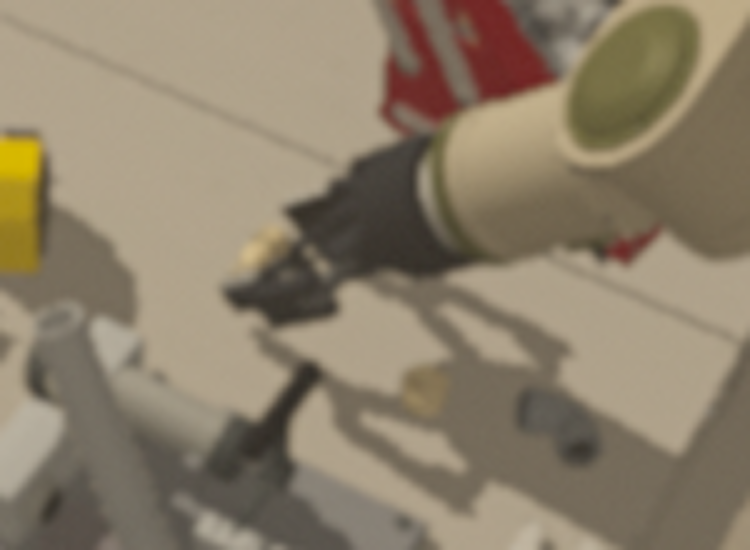

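View pics/w13.png

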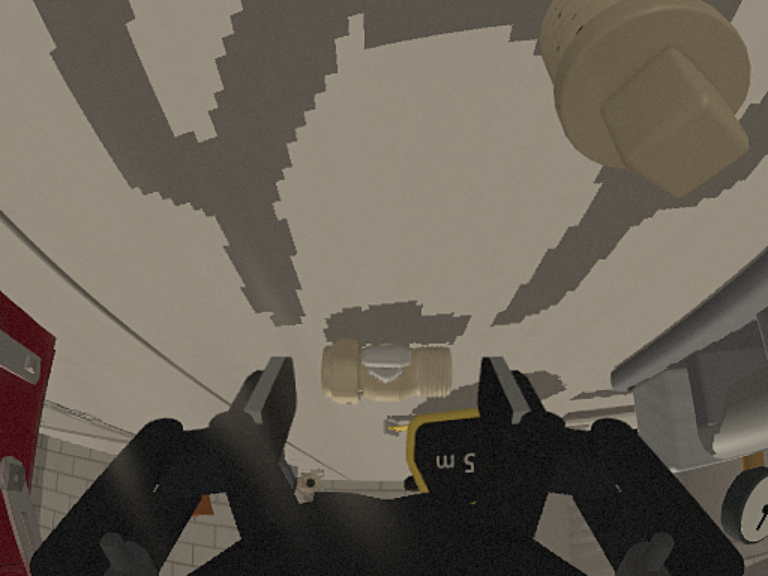

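```bash
python3 -m crank '[[[0.2,0,0],[0,0,0]],[[0.2,0,0],[0,0,0]]]' && python3 -m crank '[[[0,0,0],[0,0,0]],[[0,0,0],[0,0,0]],[[0,0,0],[0,0,0]],[[0,0,0],[0,0,0]],[[0,0,0],[0,0,0]],[[0,0,0],[0,0,0]]]' 255
python3 - <<'E'
from h import *
c=cap("wrist");s=arm.observe();print(s["tcp_pos"],s["ft_force"],s["finger_gap"])
cv2.imwrite("pics/w14.png",cv2.resize(c["frame"],(768,576)))
E
```

```text
time: 11.3
tcp_pos: [638.6, -202.8, -10.4]
ee_rot: [-0.006, 2.356, -0.0]
ft_force: [-0.7, -0.1, 0.1]
finger_gap: 65.4
time: 11.8
tcp_pos: [638.3, -202.6, -10.6]
ee_rot: [-0.005, 2.355, 0.002]
ft_force: [-2.6, 0.0, 5.1]
finger_gap: 42.2
[ 638.27064108 -202.60626606  -10.598111  ] [-3.0975324  -0.39395953  5.18597316] 42.09468932769687
```

View pics/w14.png

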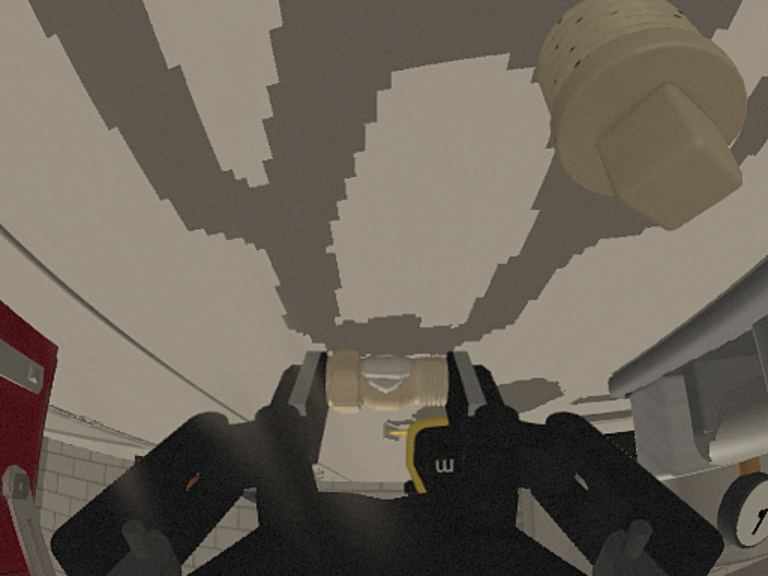

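```bash
python3 -m crank '[[[-2,0,-2],[0,0,0]],[[-4,0,-4],[0,0,0]],[[-5.7,0,-5.7],[0,0,0]],[[-5.7,0,-5.7],[0,0,0]],[[-5.7,0,-5.7],[0,0,-7]],[[-5.7,0,-5.7],[0,0,-14]],[[-5.7,0,-5.7],[0,0,-21]],[[-5.7,0,-5.7],[0,0,-28]],[[-5.7,0,-5.7],[0,0,-35]],[[-5.7,0,-5.7],[0,0,-42]],[[-5.7,0,-5.7],[0,0,-49]],[[-5.7,0,-5.7],[0,0,-56]],[[-5.7,0,-5.7],[0,0,-63]],[[-5.7,0,-5.7],[0,0,-70]],[[-5.7,0,-5.7],[0,0,-77]],[[-5.7,0,-5.7],[0,0,-84]],[[-5.7,0,-5.7],[0,0,-90]],[[-5.7,0,-5.7],[0,0,-90]]]'
python3 - <<'E'
from h import *
s=arm.observe();print(s["tcp_pos"],s["ft_force"],s["finger_gap"],s["qpos"]);print(R.from_rotvec(s["ee_rot"]).as_matrix().round(3))
E
```

```text
time: 13.35
tcp_pos: [638.2, -202.4, 69.1]
ee_rot: [-1.769, 1.752, -0.729]
ft_force: [-0.4, 0.4, -0.4]
finger_gap: 41.8
[ 638.16590686 -202.42193176   69.08149112] [-0.38863918  0.38657405 -0.35891846] 41.83101876959272 [ 0.75039266  0.80107569 -0.58238408  2.37586607  3.02708142  0.68495319
  0.6034588 ]
[[ 0.008 -0.708  0.707]
 [-1.    -0.008  0.003]
 [ 0.004 -0.707 -0.708]]
```

```bash
python3 -m crank '[[[0,0,0],[0,0,-7]],[[0,0,0],[0,0,-14]],[[0,0,0],[0,0,-21]],[[0,0,0],[0,0,-28]],[[0,0,0],[0,0,-35]],[[0,0,0],[0,0,-42]],[[0,0,0],[0,0,-49]],[[0,0,0],[0,0,-56]],[[0,0,0],[0,0,-63]],[[0,0,0],[0,0,-70]],[[0,0,0],[0,0,-77]],[[0,0,0],[0,0,-84]],[[0,0,0],[0,0,-90]],[[0,0,0],[0,0,-90]],[[0,0,0],[0,0,-90]]]'
python3 - <<'E'
from h import *
c=cap("wrist");cv2.imwrite("pics/w15.png",cv2.resize(c["frame"],(768,576)))
s=arm.observe();print(s["tcp_pos"],s["ft_force"],s["finger_gap"],s["qpos"]);print(R.from_rotvec(s["ee_rot"]).as_matrix().round(3))
c2=cap("side");crop(c2,180,170,120,90,6,"sd15.png")
E
```

```text
time: 14.6
tcp_pos: [638.1, -202.5, 68.8]
ee_rot: [-2.9, 0.002, -1.2]
ft_force: [-0.5, -0.4, 0.0]
finger_gap: 41.7
[ 638.11976554 -202.63914342   68.97108218] [ 0.02240685 -0.45726952 -0.42627258] 41.935394050412505 [ 0.41355796  0.74134911 -0.08705454  2.39789511  3.43921297  0.76194136
  1.643043  ]
[[ 0.708 -0.     0.707]
 [-0.003 -1.     0.003]
 [ 0.707 -0.004 -0.708]]
```

View pics/w15.png

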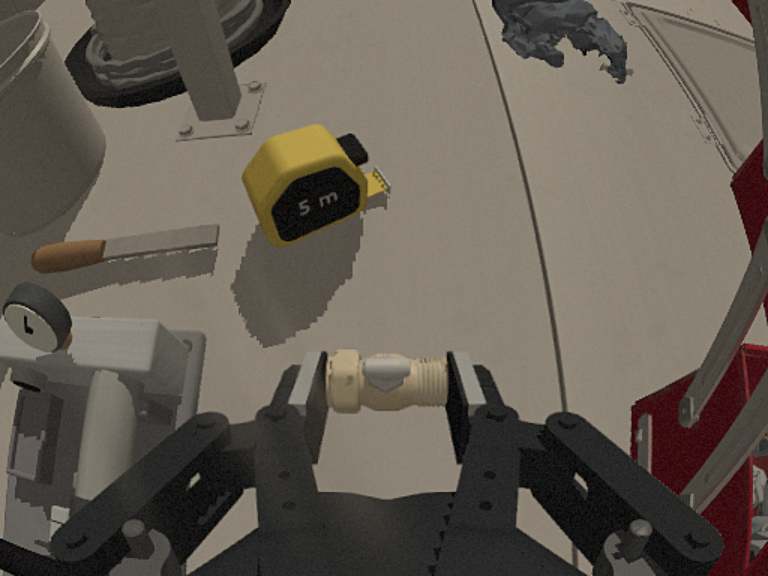

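View pics/sd15.png

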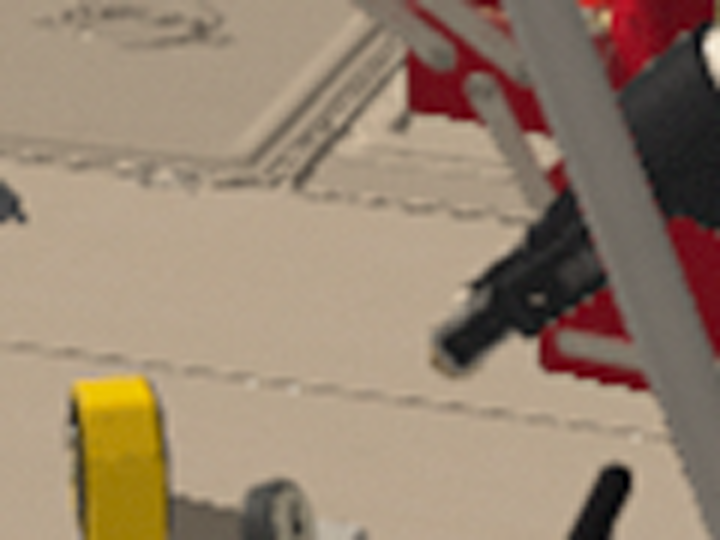

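```bash
python3 -m crank '[[[-2,0,2],[0,0,0]],[[-4,0,4],[0,0,0]],[[-5,0,5],[0,0,0]],[[-5.1,0,5.1],[0,0,0]],[[-5.1,0,5.1],[0,0,0]],[[-5.1,0,5.1],[0,0,0]],[[-5.1,0,5.1],[0,0,0]]]'
python3 -m crank '[[[-0.1,0,0.1],[0,0,0]],[[-0.1,0,0.1],[0,0,0]],[[-0.1,0,0.1],[0,0,0]]]'
python3 -m crank '[[[-0.1,0,0.1],[0,0,0]],[[-0.1,0,0.1],[0,0,0]],[[-0.1,0,0.1],[0,0,0]]]'
```

```text
time: 15.28
tcp_pos: [638.3, -203.1, -1.5]
ee_rot: [-2.901, -0.004, -1.203]
ft_force: [0.1, -0.5, -0.5]
finger_gap: 41.9
time: 15.53
tcp_pos: [638.4, -202.9, -3.4]
ee_rot: [-2.901, -0.005, -1.203]
ft_force: [0.7, -0.0, -0.7]
finger_gap: 41.8
time: 15.78
tcp_pos: [638.4, -202.9, -5.3]
ee_rot: [-2.901, -0.005, -1.203]
ft_force: [-0.4, 0.0, 0.8]
finger_gap: 42.0
```

```bash
python3 -m crank '[[[-0.1,0,0.1],[0,0,0]],[[-0.1,0,0.1],[0,0,0]],[[-0.1,0,0.1],[0,0,0]]]'
python3 -m crank '[[[-0.1,0,0.1],[0,0,0]],[[-0.1,0,0.1],[0,0,0]],[[-0.1,0,0.1],[0,0,0]]]'
```

```text
time: 16.03
tcp_pos: [638.6, -203.0, -5.7]
ee_rot: [-2.9, -0.005, -1.206]
ft_force: [-3.4, -1.7, 10.4]
finger_gap: 42.1
time: 16.28
tcp_pos: [638.8, -202.9, -6.0]
ee_rot: [-2.899, -0.005, -1.208]
ft_force: [-7.9, 0.4, 19.7]
finger_gap: 41.7
```

Run:
```python
from h import *
c=cap("wrist");cv2.imwrite("pics/w16.png",cv2.resize(c["frame"],(768,576)))
c2=cap("side");crop(c2,200,200,100,75,8,"sd16.png")
```

```text
(no output)
```

View pics/sd16.png

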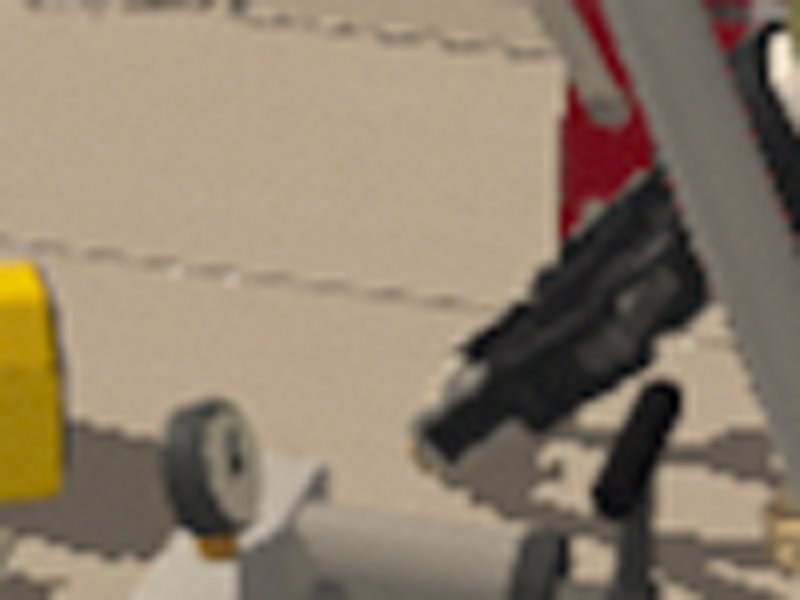

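View pics/w16.png

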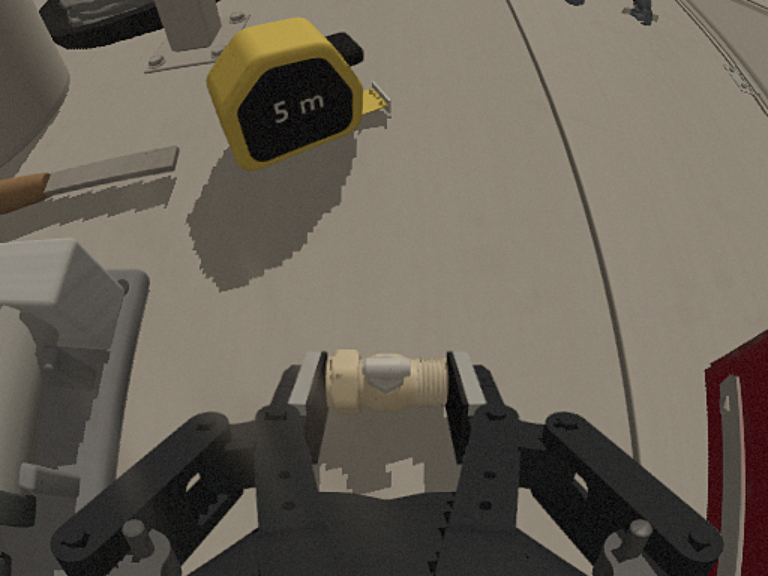

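```bash
python3 -m crank '[[[0.1,0,-0.1],[0,0,0]],[[0.1,0,-0.1],[0,0,0]],[[0.1,0,-0.1],[0,0,0]]]'
python3 -m crank '[[[0,0,0],[0,0,0]],[[0,0,0],[0,0,0]],[[0,0,0],[0,0,0]],[[0,0,0],[0,0,0]]]' 60
python3 - <<'E'
from h import *
c=cap("wrist");cv2.imwrite("pics/w17.png",cv2.resize(c["frame"],(768,576)))
E
```

```text
time: 16.63
tcp_pos: [638.6, -202.9, -5.7]
ee_rot: [-2.9, -0.005, -1.205]
ft_force: [-3.7, -0.3, 9.9]
finger_gap: 41.7
time: 16.97
tcp_pos: [638.1, -202.7, -7.2]
ee_rot: [-2.901, -0.005, -1.201]
ft_force: [0.1, -0.4, 0.6]
finger_gap: 65.3
```

View pics/w17.png

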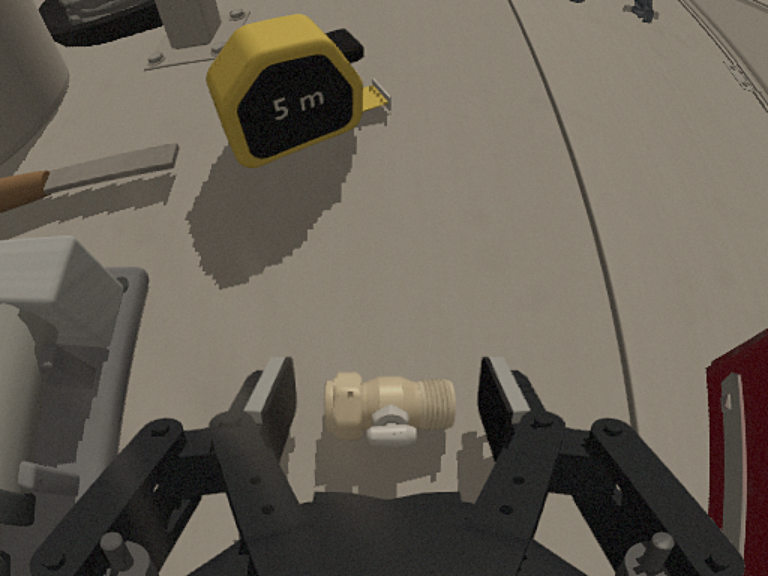

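Run:
```python
from h import *
c=cap("wrist");s=arm.observe();t=s["tcp_pos"];M=R.from_rotvec(s["ee_rot"]).as_matrix();print(t,M.round(3))
def tr(u,v):
    o,d=ray(c,u/1.5,v/1.5);return (o-t)@M,d@M
# tap silhouettes rows: body 355..410 at col 385 ; knob centre row
p=np.array([-2.,0,-29.5])
import math
for px in(-3,-1):
  p=np.array([px,0,-29.5])
  for ps in range(-10,100,10):
    q=p+18*np.array([math.sin(math.radians(ps)),0,-math.cos(math.radians(ps))])
    print(px,ps,(proj(c,t+M@q)*1.5).round(),end=" ")
  print()
  for ps in (-120,-90,-60,-30,0,30,60,90,120):
    q=p+10.5*np.array([math.sin(math.radians(ps)),0,-math.cos(math.radians(ps))])
    print(ps,(proj(c,t+M@q)*1.5).round()[1],end=" ")
  print()
for n in("14","16"):
  im=cv2.imread(f"pics/w{n}.png");cv2.imwrite(f"pics/z{n}.png",cv2.resize(im[340:425,310:465],None,fx=5,fy=5))
```

```text
[ 638.14184727 -202.74812042   -7.14719858] [[ 0.707  0.004  0.707]
 [ 0.002 -1.     0.003]
 [ 0.707 -0.    -0.707]]
-3 -10 [387. 419.] -3 0 [387. 412.] -3 10 [387. 404.] -3 20 [387. 394.] -3 30 [387. 385.] -3 40 [387. 375.] -3 50 [387. 366.] -3 60 [387. 357.] -3 70 [387. 350.] -3 80 [387. 344.] -3 90 [387. 339.] 
-120 398.0 -90 409.0 -60 413.0 -30 410.0 0 400.0 30 384.0 60 369.0 90 358.0 120 355.0 
-1 -10 [387. 414.] -1 0 [387. 407.] -1 10 [387. 398.] -1 20 [387. 389.] -1 30 [387. 379.] -1 40 [387. 369.] -1 50 [387. 360.] -1 60 [387. 352.] -1 70 [387. 344.] -1 80 [387. 338.] -1 90 [387. 334.] 
-120 393.0 -90 404.0 -60 409.0 -30 406.0 0 395.0 30 379.0 60 364.0 90 353.0 120 350.0
```

View pics/z16.png

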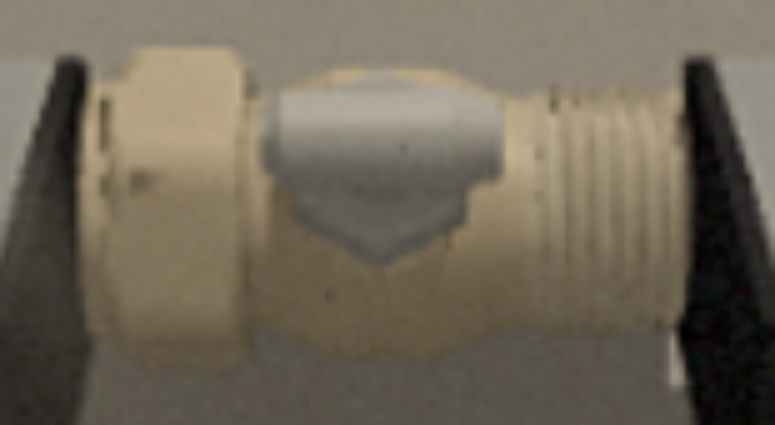

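View pics/z14.png

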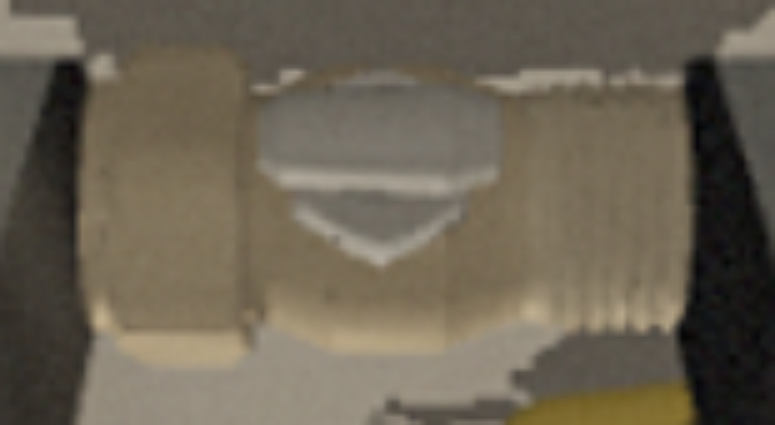

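Run:
```python
from h import *
c=load("wrist");s=arm.observe();t=s["tcp_pos"];M=R.from_rotvec(s["ee_rot"]).as_matrix()
im=cv2.imread("pics/w17.png");cv2.imwrite("pics/z17.png",cv2.resize(im[345:455,290:490],None,fx=4,fy=4))
```

```text
(no output)
```

View pics/z17.png

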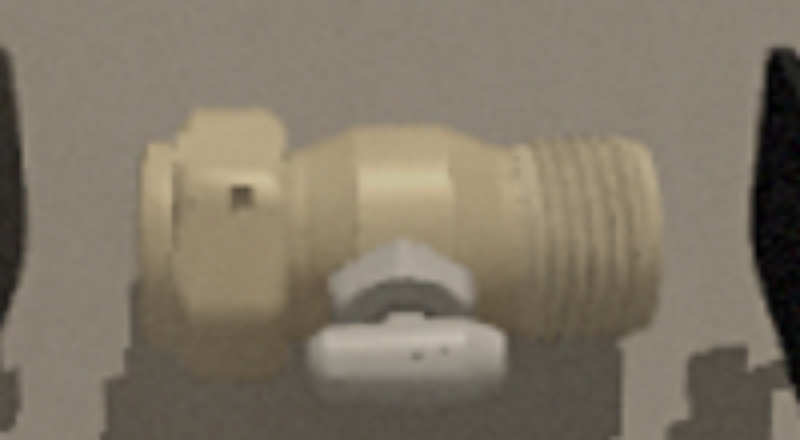

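Run:
```python
from h import *
from scipy.optimize import least_squares
c=load("wrist");s=arm.observe();t=s["tcp_pos"];M=R.from_rotvec(s["ee_rot"]).as_matrix()
def line(u,v):
    o,d=ray(c,u/1.5,v/1.5);o=(o-t)@M;d=d@M;o=o[[0,2]];d=d[[0,2]]/np.hypot(d[0],d[2]);return o,np.array([-d[1],d[0]])
def fit(u,v1,v2,r):
    L=[line(u,v1),line(u,v2)]
    f=lambda p:[abs((p-o)@n)-r for o,n in L]
    return least_squares(f,[-10,-29]).x
for u,a,b,r in((440,379.5,428.7,9.5),(349,372,438.5,12)):
    p=fit(u,a,b,r);w=t+M@np.array([p[0],0,p[1]]);print("tool x,z",p.round(1),"world",w.round(1))
p=fit(440,379.5,428.7,9.5)
for ps in range(-90,60,15):
    a=np.radians(ps);q=np.array([p[0]+18*np.sin(a),0,p[1]-18*np.cos(a)]);print(ps,(proj(c,t+M@q)*1.5).round()[1],(M@np.array([np.sin(a),0,-np.cos(a)])).round(2))
for u in (325,455):
    o,d=ray(c,u/1.5,405/1.5);o=(o-t)@M;d=d@M;print((o+d*(p[1]-o[2])/d[2]).round(1))
```

```text
tool x,z [-14.8 -24.8] world [ 6.101e+02 -2.029e+02 -1.000e-01]
tool x,z [ -9.2 -34. ] world [ 607.6 -202.9   10.4]
-90 442.0 [-0.71 -0.   -0.71]
-75 448.0 [-0.87 -0.   -0.5 ]
-60 451.0 [-0.97 -0.   -0.26]
-45 451.0 [-1. -0.  0.]
-30 448.0 [-0.97 -0.    0.26]
-15 442.0 [-0.87 -0.    0.5 ]
0 433.0 [-0.71 -0.    0.71]
15 421.0 [-0.5  -0.    0.87]
30 407.0 [-0.26 -0.    0.97]
45 394.0 [ 0. -0.  1.]
[-15.3 -23.8 -24.8]
[-15.4  26.  -24.8]
```

Run:
```python
from h import *
c=load("wrist");s=arm.observe();t=s["tcp_pos"];M=R.from_rotvec(s["ee_rot"]).as_matrix()
for u,v in((440,404),(349,405),(390,404)):
    w=onz(c,u/1.5,v/1.5,12);print(w.round(1),((w-t)@M).round(1))
w=onz(c,390/1.5,404/1.5,12)
for e in range(-30,95,10):
    a=np.radians(e);print(e,(proj(c,w+18*np.array([-np.cos(a),0,np.sin(a)]))*1.5).round()[1],end="; ")
for u in (325,455):print((onz(c,u/1.5,405/1.5,12)-w).round(1))
```

```text
[ 607.7 -221.5   12. ] [ -8.1  18.7 -35.1]
[ 607.3 -189.3   12. ] [ -8.3 -13.5 -35.3]
[ 607.8 -203.8   12. ] [ -7.9   1.  -35. ]
-30 450.0; -20 453.0; -10 454.0; 0 454.0; 10 453.0; 20 449.0; 30 444.0; 40 438.0; 50 430.0; 60 421.0; 70 412.0; 80 402.0; 90 392.0; [-0.7 23.   0. ]
[ -0.6 -23.1   0. ]
```

```bash
python3 -m crank '[[[-0.3,0.05,-0.3],[0,0,0]],[[-0.54,0.1,-0.58],[0,0,0]],[[-0.54,0.1,-0.58],[0,0,0]],[[-0.54,0.1,-0.58],[0,0,0]]]' && python3 -m crank '[[[0,0,0],[0,0,0]],[[0,0,0],[0,0,0]],[[0,0,0],[0,0,0]],[[0,0,0],[0,0,0]],[[0,0,0],[0,0,0]],[[0,0,0],[0,0,0]]]' 255
python3 - <<'E'
from h import *
c=cap("wrist");s=arm.observe();print(s["tcp_pos"],s["ft_force"],s["finger_gap"])
im=cv2.resize(c["frame"],(768,576));cv2.imwrite("pics/z18.png",cv2.resize(im[330:430,290:490],None,fx=4,fy=4))
E
```

```text
time: 17.4
tcp_pos: [629.8, -204.0, -6.8]
ee_rot: [-2.902, -0.005, -1.201]
ft_force: [0.7, 0.1, 0.1]
finger_gap: 65.3
time: 17.9
tcp_pos: [630.3, -203.9, -6.3]
ee_rot: [-2.901, -0.005, -1.202]
ft_force: [-3.0, -0.0, 5.4]
finger_gap: 41.5
[ 630.33172174 -203.8555473    -6.2981145 ] [-2.5707454  -0.2245503   5.43042634] 41.40730403945999
```

View pics/z18.png

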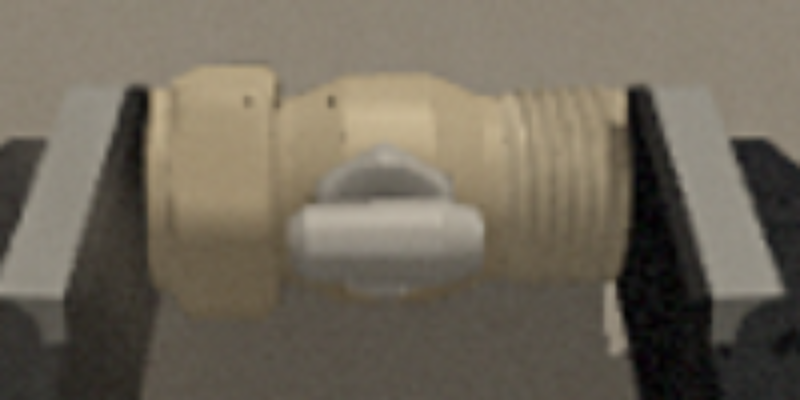

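```bash
python3 -m crank '[[[0,0,0],[0,0,0]],[[0,0,0],[0,0,0]],[[0,0,0],[0,0,0]],[[0,0,-3],[0,0,0]],[[0,0,-6],[0,0,0]],[[0,0,-8],[0,0,0]],[[0,0,-8],[0,0,0]],[[0,0,-8],[0,0,0]]]' 60
python3 - <<'E'
from h import *
c=cap("wrist");s=arm.observe();print(s["tcp_pos"],s["qpos"],s["finger_gap"]);print(R.from_rotvec(s["ee_rot"]).as_matrix().round(3))
im=cv2.resize(c["frame"],(768,576));cv2.imwrite("pics/w19.png",im)
E
```

```text
time: 18.62
tcp_pos: [573.8, -204.6, 50.6]
ee_rot: [-2.901, -0.004, -1.203]
ft_force: [1.0, -0.1, -1.0]
finger_gap: 65.4
[ 574.61773011 -204.37702788   50.06250287] [ 0.46032801  0.80138321 -0.06621094  2.5278302   3.45924371  0.94393319
  1.71739517] 65.34501826781923
[[ 0.706  0.003  0.708]
 [ 0.003 -1.     0.002]
 [ 0.708  0.    -0.706]]
```

View pics/w19.png

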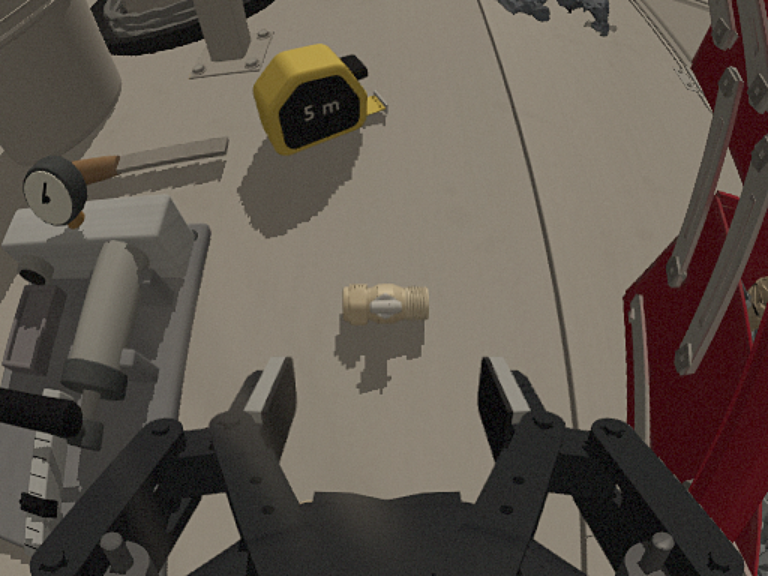

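```bash
cat > plan.py <<'E'
from h import *
def rel(tt,Mt):
    s=arm.observe();t=s["tcp_pos"];M=R.from_rotvec(s["ee_rot"]).as_matrix()
    return ((tt-t)@M/10).round(2),np.degrees(R.from_matrix(M.T@Mt).as_rotvec()).round(1)
def ori(tilt,az):  # tilt deg toward robot side(-x): f=(sin,0,-cos); x_t=(0,-1,0) for az=-90
    a=np.radians(tilt);f=np.array([np.sin(a),0,-np.cos(a)]);x=np.array([0,-1.,0])
    return np.column_stack([x,np.cross(f,x),f])
E
python3 - <<'E'
from plan import *
c=load("wrist")
print([onz(c,u/1.5,v/1.5,12).round(1) for u,v in((343,303),(429,303),(386,303))])
W=onz(c,386/1.5,302/1.5,12)
M=ori(15,-90);T=W-M@np.array([-1,0,-26.]);print(T)
print(rel(T-60*M[:,2],M))
E
```

```text
[array([ 610. , -181.2,   12. ]), array([ 610.1, -226.8,   12. ]), array([ 610.1, -204. ,   12. ])]
[ 617.40652568 -205.00619144  -13.11407148]
(array([1.56, 0.07, 2.3 ]), array([-23.6, -23.5,  87.9]))
```

```bash
python3 -m crank '[[[0.3,0,0],[-1.8,-1.8,6.6]],[[0.6,0,0.4],[-3.6,-3.6,13.2]],[[0.9,0,0.8],[-5.4,-5.4,19.8]],[[1.2,0,1.2],[-7.2,-7.2,26.4]],[[1.5,0,1.6],[-9,-9,33]],[[1.5,0,2],[-10.8,-10.8,39.6]],[[1.5,0,2.3],[-12.6,-12.6,46.2]],[[1.5,0.1,2.3],[-14.4,-14.4,53]],[[1.5,0.1,2.3],[-16.2,-16.2,60]],[[1.5,0.1,2.3],[-18,-18,66.6]],[[1.5,0.1,2.3],[-19.8,-19.8,73.2]],[[1.5,0.1,2.3],[-21.6,-21.6,80]],[[1.5,0.1,2.3],[-23.6,-23.5,86]],[[1.5,0.1,2.3],[-23.6,-23.5,87.9]],[[1.5,0.1,2.3],[-23.6,-23.5,87.9]],[[1.5,0.1,2.3],[-23.6,-23.5,87.9]]]' 100
python3 - <<'E'
from plan import *
c=cap("wrist");s=arm.observe();print(s["tcp_pos"],s["qpos"],s["finger_gap"]);print(R.from_rotvec(s["ee_rot"]).as_matrix().round(3))
im=cv2.resize(c["frame"],(768,576));cv2.imwrite("pics/w20.png",im)
E
```

```text
time: 20.0
tcp_pos: [602.8, -210.5, 43.1]
ee_rot: [-2.281, 1.891, -0.434]
ft_force: [-0.3, 0.1, 1.0]
finger_gap: 51.7
[ 602.84673468 -211.12233978   43.17333655] [ 0.41640982  0.65803708 -0.23560314  2.17609718  1.61823815  0.13453431
  1.97551572] 52.06047128567207
[[ 0.157 -0.937  0.311]
 [-0.98  -0.188 -0.071]
 [ 0.125 -0.293 -0.948]]
```

View pics/w20.png

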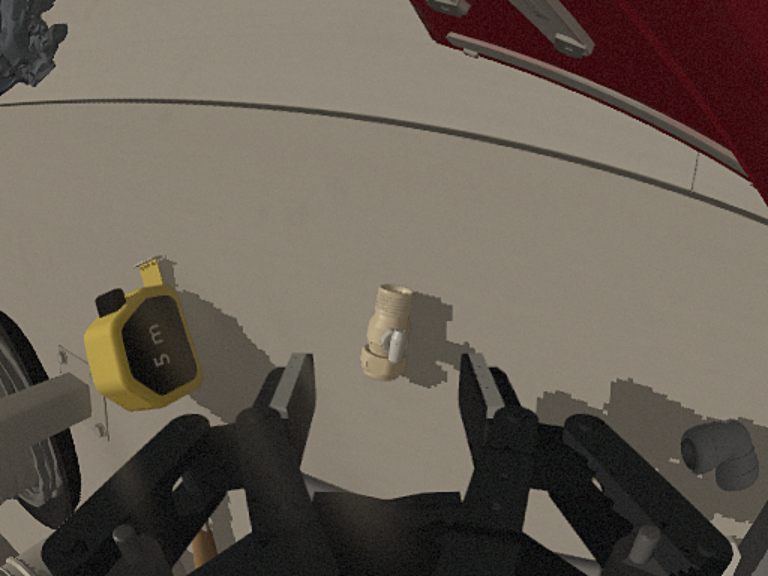

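Run:
```python
from plan import *
for tilt in (15,10,5):
    W=np.array([609,-204,12.]);M=ori(tilt,-90);T=W-M@np.array([-1,0,-26.]);print(tilt,rel(T-60*M[:,2],M))
```

```text
15 (array([-0.62,  0.08, -0.28]), array([-2.8, -4.4, 10.7]))
10 (array([-0.57, -0.21, -0.25]), array([-7.7, -4.8, 10.5]))
5 (array([-0.52, -0.49, -0.2 ]), array([-12.7,  -5.3,  10.3]))
```

```bash
python3 -m crank '[[[-0.4,0,-0.2],[-4,-2.4,5]],[[-0.57,-0.2,-0.25],[-7.7,-4.8,10.5]],[[-0.57,-0.2,-0.25],[-7.7,-4.8,10.5]],[[-0.57,-0.2,-0.25],[-7.7,-4.8,10.5]],[[-0.57,-0.2,-0.25],[-7.7,-4.8,10.5]]]'
python3 - <<'E'
from plan import *
s=arm.observe();print(s["tcp_pos"],s["qpos"]);print(R.from_rotvec(s["ee_rot"]).as_matrix().round(3))
W=np.array([609,-204,12.]);M=ori(10,-90);T=W-M@np.array([-1,0,-26.]);print(rel(T-60*M[:,2],M))
E
```

```text
time: 20.47
tcp_pos: [603.3, -204.5, 46.2]
ee_rot: [-2.136, 2.124, -0.186]
ft_force: [-0.5, -0.8, -0.5]
finger_gap: 51.9
[ 603.34486775 -204.4637892    46.17646476] [ 0.64728801  0.72114151 -0.57771538  2.03573781  0.87394177  0.43558341
  2.57595963]
[[ 0.006 -0.985  0.174]
 [-1.    -0.006  0.001]
 [ 0.    -0.174 -0.985]]
(array([0.05, 0.04, 0.06]), array([0. , 0. , 0.3]))
```

```bash
python3 -m crank '[[[0,0,0],[0,0,7]],[[0,0,0],[0,0,14]],[[0,0,0],[0,0,21]],[[0,0,0],[0,0,28]],[[0,0,0],[0,0,35]],[[0,0,0],[0,0,42]],[[0,0,0],[0,0,49]],[[0,0,0],[0,0,56]],[[0,0,0],[0,0,63]],[[0,0,0],[0,0,70]],[[0,0,0],[0,0,77]],[[0,0,0],[0,0,84]],[[0,0,0],[0,0,90]]]' && python3 -m crank '[[[0,0,0],[0,0,7]],[[0,0,0],[0,0,14]],[[0,0,0],[0,0,21]],[[0,0,0],[0,0,28]],[[0,0,0],[0,0,35]],[[0,0,0],[0,0,42]],[[0,0,0],[0,0,49]],[[0,0,0],[0,0,56]],[[0,0,0],[0,0,63]],[[0,0,0],[0,0,70]],[[0,0,0],[0,0,77]],[[0,0,0],[0,0,84]],[[0,0,0],[0,0,90]],[[0,0,0],[0,0,90]]]'
python3 - <<'E'
from plan import *
c=cap("wrist");s=arm.observe();print(s["tcp_pos"],s["qpos"]);print(R.from_rotvec(s["ee_rot"]).as_matrix().round(3))
im=cv2.resize(c["frame"],(768,576));cv2.imwrite("pics/w21.png",im)
E
```

```text
time: 21.55
tcp_pos: [602.5, -205.3, 45.5]
ee_rot: [-0.007, 2.966, -0.007]
ft_force: [-0.2, -0.4, 0.4]
finger_gap: 52.1
time: 22.72
tcp_pos: [602.2, -205.0, 45.4]
ee_rot: [2.121, 2.135, 0.182]
ft_force: [0.3, -0.2, 0.2]
finger_gap: 51.7
[ 602.08109389 -205.00038955   45.50984132] [ 0.20864238  0.65973975  0.07918767  2.0687793  -0.36070219  0.26034515
  0.62159458]
[[-0.012  0.985  0.174]
 [ 1.     0.013 -0.004]
 [-0.006  0.174 -0.985]]
```

View pics/w21.png

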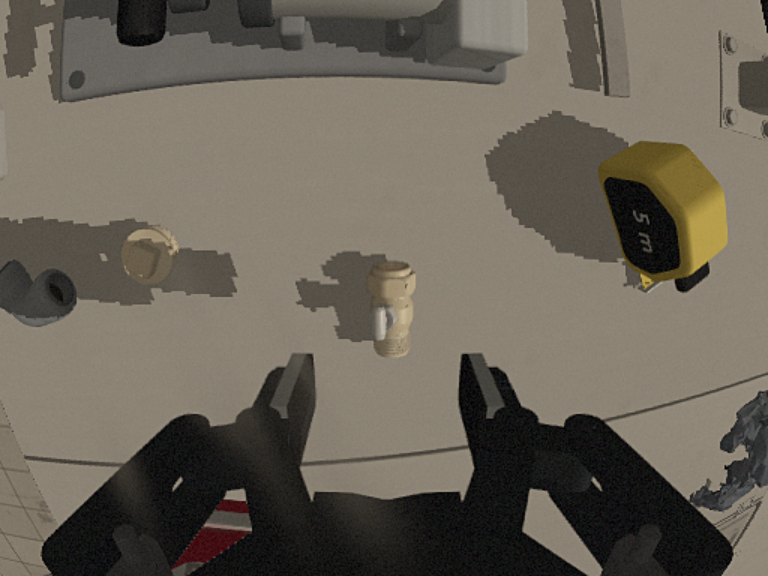

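Run:
```python
from plan import *
c=load("wrist");s=arm.observe();t=s["tcp_pos"];M=R.from_rotvec(s["ee_rot"]).as_matrix()
for u,v in((391,268),(391,310),(392,355)):
    w=onz(c,u/1.5,v/1.5,12);print(w.round(1),((w-t)@M).round(1))
```

```text
[ 609.8 -182.6   12. ] [22.5  2.1 34.3]
[ 610.  -203.9   12. ] [ 1.2  2.  34.4]
[ 610.8 -228.4   12. ] [-23.4   2.4  34.6]
```

```bash
python3 -m crank '[[[0.1,0.2,3],[0,0,0]],[[0.1,0.2,5],[0,0,0]],[[0.1,0.2,6],[0,0,0]],[[0.1,0.2,6],[0,0,0]],[[0.1,0.2,6],[0,0,0]]]'
python3 - <<'E'
from plan import *
c=cap("wrist");s=arm.observe();print(s["tcp_pos"],s["ft_force"])
im=cv2.resize(c["frame"],(768,576));cv2.imwrite("pics/w22.png",im)
c2=cap("side");crop(c2,200,215,100,75,8,"sd22.png")
E
```

```text
time: 23.18
tcp_pos: [613.9, -204.5, -12.9]
ee_rot: [2.117, 2.14, 0.183]
ft_force: [-1.4, 1.1, 1.3]
finger_gap: 52.0
[ 614.17728199 -204.68029746  -12.08765922] [-0.40084387  0.33692613  0.49466814]
```

View pics/w22.png

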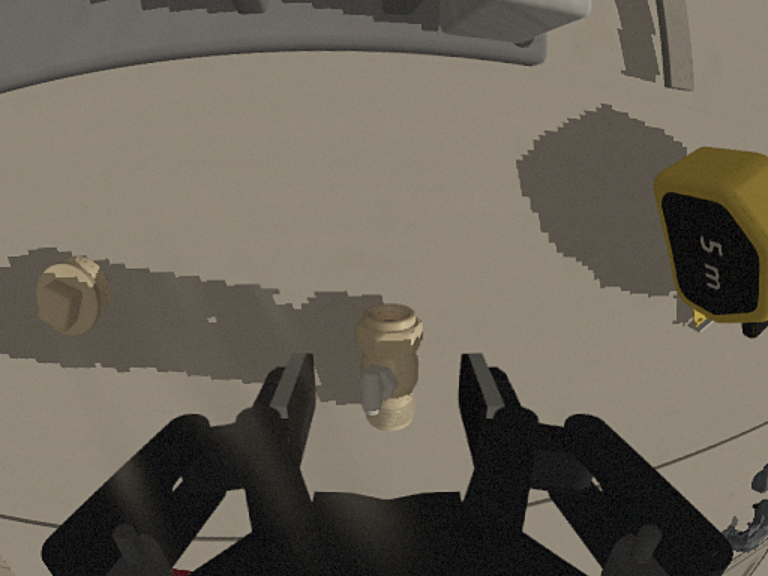

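View pics/sd22.png

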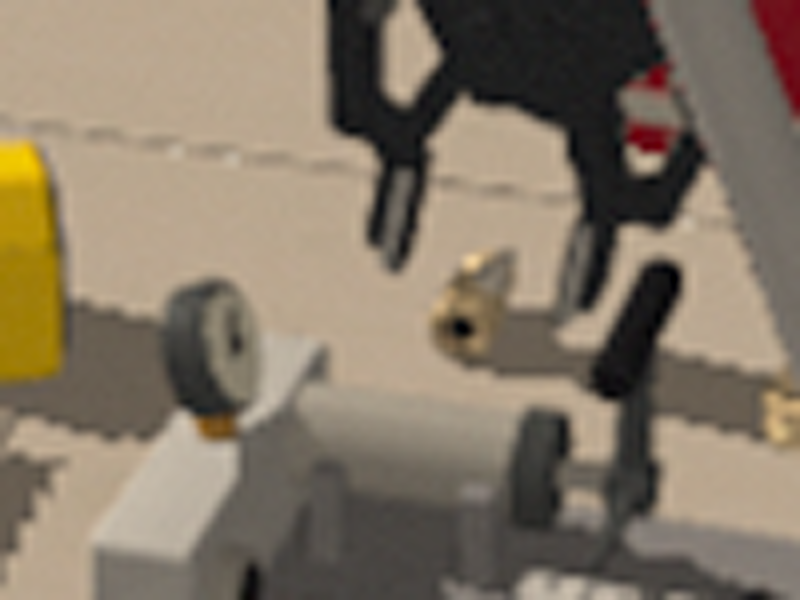

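```bash
python3 -m crank '[[[0,0.05,0.2],[0,0,0]],[[0,0.05,0.2],[0,0,0]]]' && python3 -m crank '[[[0,0,0],[0,0,0]],[[0,0,0],[0,0,0]],[[0,0,0],[0,0,0]],[[0,0,0],[0,0,0]],[[0,0,0],[0,0,0]],[[0,0,0],[0,0,0]]]' 255
python3 - <<'E'
from plan import *
c=cap("wrist");s=arm.observe();print(s["tcp_pos"],s["ft_force"],s["finger_gap"])
im=cv2.resize(c["frame"],(768,576));cv2.imwrite("pics/w23.png",im)
c2=cap("side");crop(c2,200,215,100,75,8,"sd23.png")
E
```

```text
time: 23.45
tcp_pos: [615.6, -204.6, -13.4]
ee_rot: [2.116, 2.137, 0.185]
ft_force: [0.1, 0.8, -0.2]
finger_gap: 51.8
time: 23.95
tcp_pos: [615.2, -204.5, -13.6]
ee_rot: [2.117, 2.137, 0.185]
ft_force: [-1.2, 0.5, 6.2]
finger_gap: 17.6
[ 615.2114981  -204.53030561  -13.5842818 ] [-1.80299335  0.43914215  5.90266088] 17.513376608038204
```

View pics/w23.png

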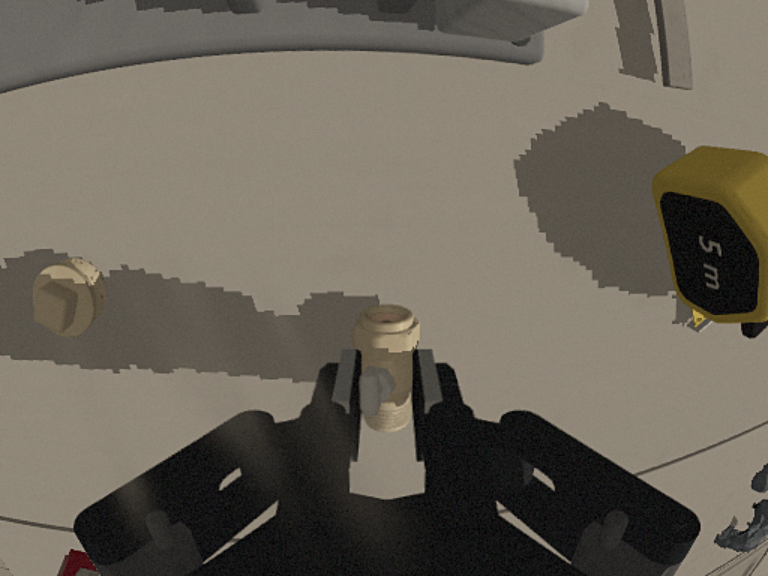

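View pics/sd23.png

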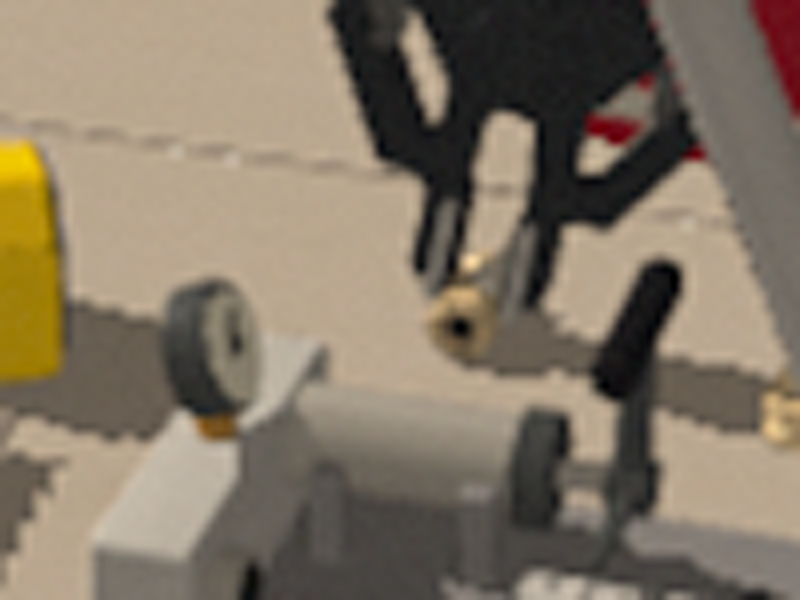

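Run:
```python
from plan import *
c=load("wrist");s=arm.observe();t=s["tcp_pos"];M=R.from_rotvec(s["ee_rot"]).as_matrix();print(M.round(3))
def pl(u,v,z):
    o,d=ray(c,u/1.5,v/1.5);o=(o-t)@M;d=d@M;return (o+d*(z-o[2])/d[2]).round(1)
print("nut face c",pl(387,318,-26),"thread end",pl(388,430,-26),pl(388,430,-20),"knob",[pl(375,390,z) for z in(-40,-44)],"edge",pl(362,385,-44))
Mt=np.column_stack([[-1,0,0],[0,1,0],[0,0,-1.]])
print(rel(np.array([587,15,96.]),Mt), rel(np.array([615,-204.5,96.]),M))
```

```text
[[-0.009  0.984  0.176]
 [ 1.     0.009 -0.003]
 [-0.005  0.176 -0.984]]
nut face c [ 21.3  -0.1 -26. ] thread end [-26.1   0.3 -26. ] [-30.5   0.3 -20. ] knob [array([  0.8,  -4.2, -40. ]), array([  3.2,  -4. , -44. ])] edge [  5.1  -8.2 -44. ]
(array([ 21.93,  -0.64, -11.35]), array([  7.8,   8.1, -89.2])) (array([ -0.05,   1.91, -10.79]), array([0., 0., 0.]))
```

```bash
python3 -m crank '[[[0,0.7,-4],[0,0,0]],[[0,1.4,-8],[0,0,0]],[[0,1.9,-10.8],[0,0,0]],[[2,1.6,-10.9],[0.6,0.6,-7]],[[4,1.4,-10.9],[1.2,1.2,-14]],[[6,1.2,-11],[1.8,1.8,-21]],[[8,1,-11],[2.4,2.4,-28]],[[10,0.8,-11],[3,3,-35]],[[12,0.5,-11.1],[3.6,3.7,-42]],[[14,0.3,-11.1],[4.2,4.3,-49]],[[16,0,-11.2],[4.8,5,-56]],[[18,-0.3,-11.3],[5.4,5.6,-63]],[[20,-0.5,-11.3],[6,6.2,-70]],[[21.9,-0.6,-11.3],[6.6,6.8,-77]],[[21.9,-0.6,-11.3],[7.2,7.5,-83]],[[21.9,-0.6,-11.3],[7.8,8.1,-89.2]],[[21.9,-0.6,-11.3],[7.8,8.1,-89.2]],[[21.9,-0.6,-11.3],[7.8,8.1,-89.2]]]'
python3 - <<'E'
from plan import *
c=cap("wrist");s=arm.observe();print(s["tcp_pos"],s["ft_force"],s["finger_gap"],s["qpos"]);print(R.from_rotvec(s["ee_rot"]).as_matrix().round(3))
im=cv2.resize(c["frame"],(768,576));cv2.imwrite("pics/w24.png",im)
E
```

```text
time: 25.55
tcp_pos: [587.4, 14.7, 94.9]
ee_rot: [-0.006, -3.141, -0.0]
ft_force: [-0.3, -0.3, -0.9]
finger_gap: 18.1
[587.25627394  14.43215332  94.89789862] [-0.56652777  0.67303144 -0.89182751] 17.841773237071468 [-0.01295364  0.58465957 -0.15821136  2.00708903  0.16387492  0.56211752
  1.28188595]
[[-1.     0.005 -0.   ]
 [ 0.005  1.    -0.   ]
 [ 0.    -0.    -1.   ]]
```

View pics/w24.png

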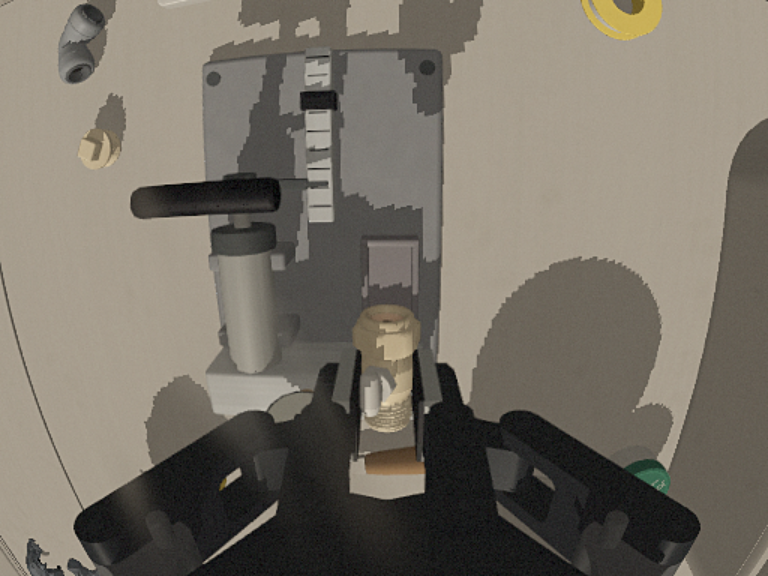

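Run:
```python
from plan import *
c=load("wrist");crop(c,225,145,70,60,11,"z24a.png");crop(c,130,20,110,100,7,"z24b.png");crop(c,225,195,70,100,8,"z24c.png")
```

```text
(no output)
```

View pics/z24a.png

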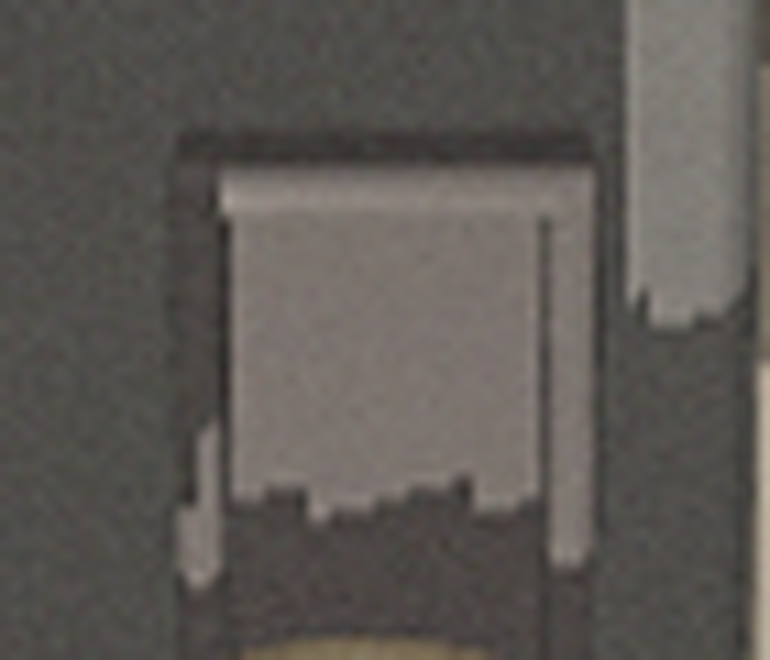

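View pics/z24b.png

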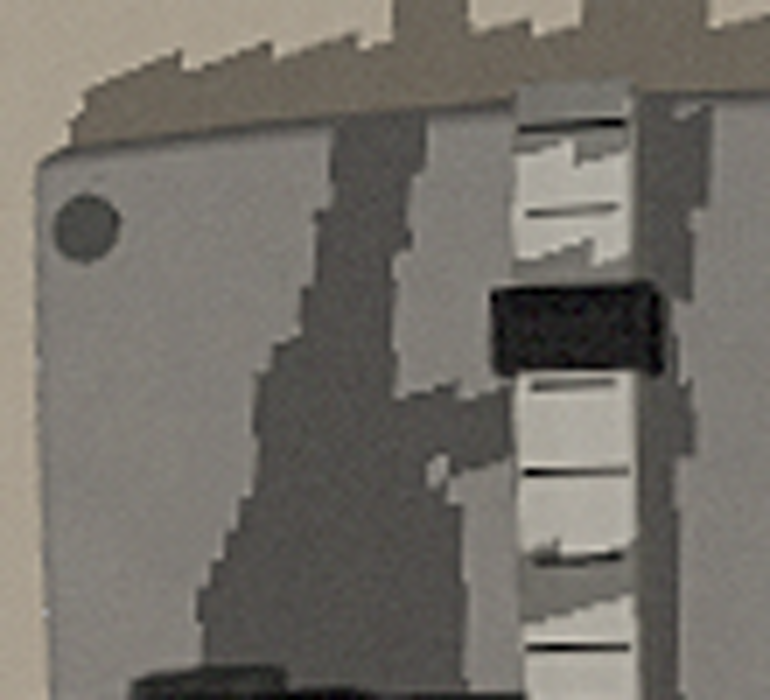

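View pics/z24c.png

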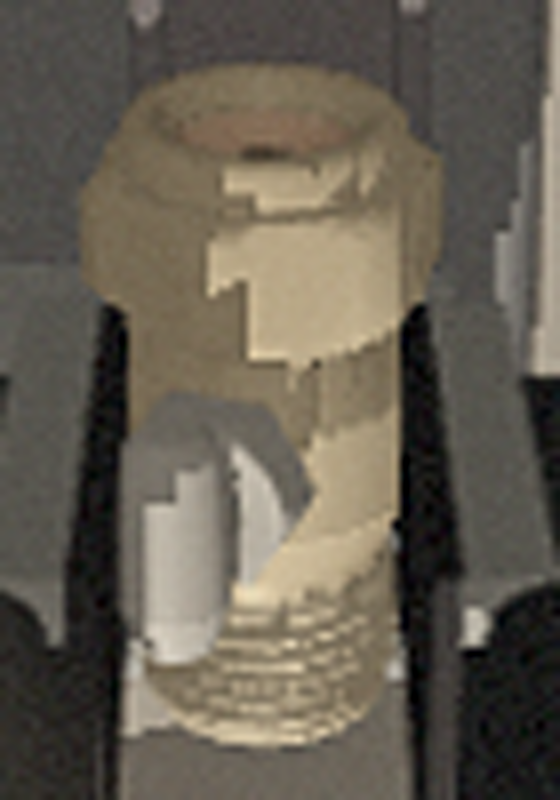

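Run:
```python
from plan import *
c=load("wrist");s=arm.observe();t=s["tcp_pos"];M=R.from_rotvec(s["ee_rot"]).as_matrix()
def pl(u,v,z):
    o,d=ray(c,u,v);o=(o-t)@M;d=d@M;return (o+d*(z-o[2])/d[2]).round(1)
a=lambda x,y,z:onz(c,225+x/11,145+y/11,z).round(1)
print("near inner",a(400,213,26),"near outer",a(400,165,26),"L in",a(222,215,26),"L out",a(178,560,26),"R in",a(548,300,26),"R out",a(597,300,26),"L in2",a(222,560,26),"R in2",a(550,560,26))
print("floor near",a(400,213,22),"floor L",a(232,300,22),"floor R",a(538,300,22))
f=lambda x,y,z:pl(225+x/8,195+y/8,z)
for z in(-26,-28):print("nut face c",f(262,135,z),"face low",f(262,65,z+9),"face top",f(262,205,z-9),"thread top",f(265,745,z-9.5))
b=lambda x,y,z:onz(c,130+x/7,20+y/7,z).round(1)
print("clip edges",b(578,288,38),b(578,375,38),"clip mid",b(578,331,38),b(578,331,34),"plate corner",b(38,160,12))
g=lambda u,v,z:onz(c,u/1.5,v/1.5,z).round(1)
print("handle L",g(135,203,90),"R",g(278,193,90),"pointer",g(300,182,40),g(325,184,40),"handle c",g(207,198,97))
```

```text
near inner [562.1  18.2  26. ] near outer [558.5  18.2  26. ] L in [562.2   4.9  26. ] L out [589.3   1.1  26. ] R in [568.8  29.3  26. ] R out [568.8  33.   26. ] L in2 [589.3   4.5  26. ] R in2 [589.4  29.7  26. ]
floor near [563.   18.2  22. ] floor L [569.7   5.4  22. ] floor R [569.8  28.7  22. ]
nut face c [ 21.4   0.7 -26. ] face low [ 22.9   0.7 -17. ] face top [ 20.4   0.7 -35. ] thread top [-20.1   0.9 -35.5]
nut face c [ 22.2   0.7 -28. ] face low [ 23.7   0.7 -19. ] face top [ 21.3   0.7 -37. ] thread top [-18.6   0.9 -37.5]
clip edges [479.2 -18.2  38. ] [488.8 -18.2  38. ] clip mid [484.  -18.2  38. ] [483.6 -18.8  34. ] plate corner [453.1 -91.3  12. ]
handle L [525.9 -94.1  90. ] R [525.4 -27.6  90. ] pointer [525.  -28.3  40. ] [526.4 -15.5  40. ] handle c [525.3 -55.4  97. ]
```

```bash
python3 -m crank '[[[0,0.19,3],[0,0,0]],[[0,0.19,6],[0,0,0]],[[0,0.19,7.5],[0,0,0]],[[0,0.19,7.5],[0,0,0]],[[0,0.19,7.5],[0,0,0]]]'
python3 - <<'E'
from plan import *
c=cap("wrist");s=arm.observe();print(s["tcp_pos"],s["ft_force"],s["finger_gap"])
im=cv2.resize(c["frame"],(768,576));cv2.imwrite("pics/w25.png",im)
c2=cap("side");crop(c2,190,240,100,75,8,"sd25.png")
E
```

```text
time: 26.02
tcp_pos: [586.8, 16.3, 19.6]
ee_rot: [-0.004, -3.14, 0.001]
ft_force: [0.9, 0.8, -0.2]
finger_gap: 18.0
[587.54107295  16.40943526  20.4545245 ] [-0.02412482 -0.07582612 -0.48037984] 17.876768174361352
```

View pics/w25.png

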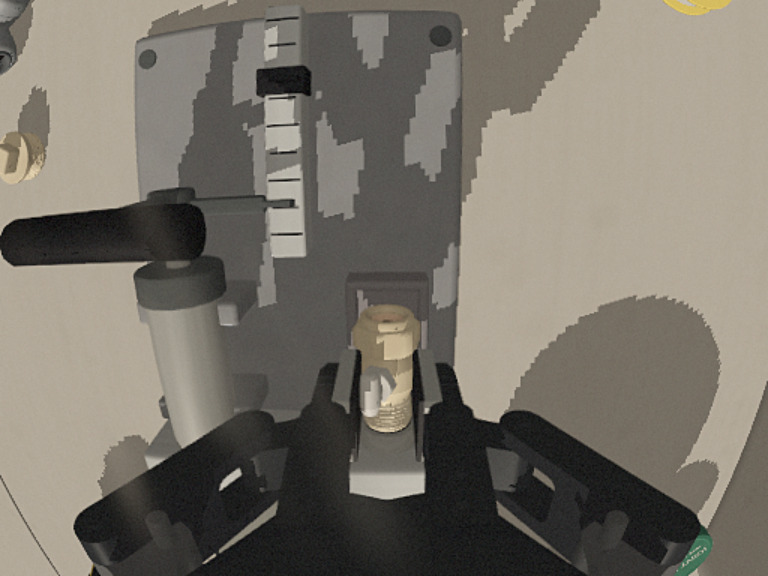

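View pics/sd25.png

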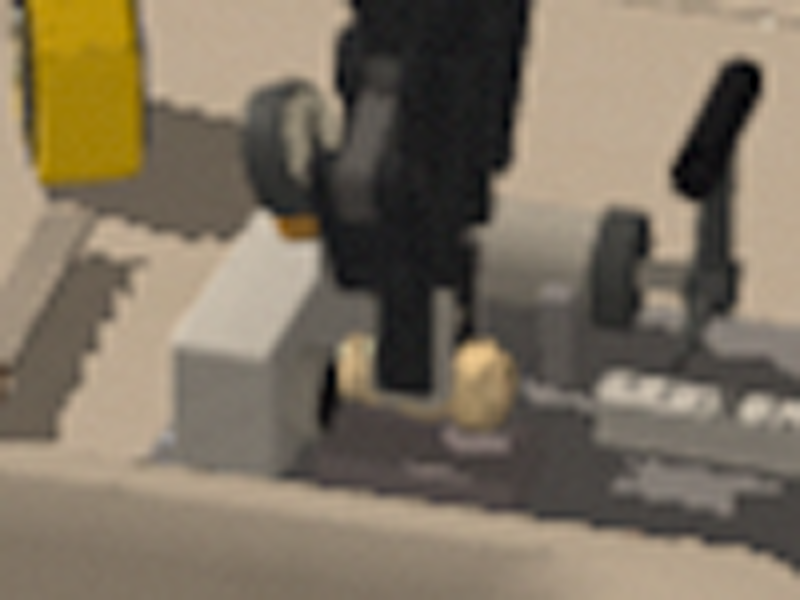

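Run:
```python
from plan import *
c=load("wrist");crop(c,220,175,80,60,10,"z25.png")
```

```text
(no output)
```

View pics/z25.png

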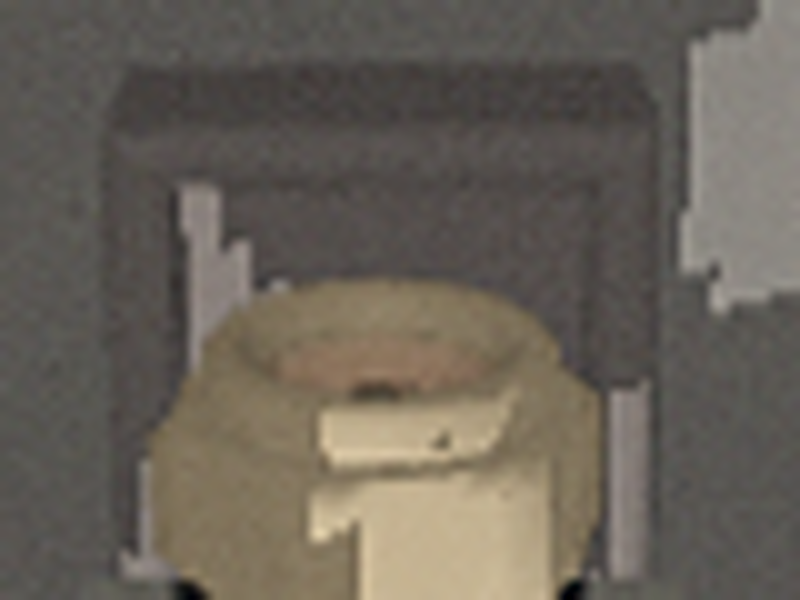

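Run:
```python
from plan import *
c=load("wrist");t=np.array([587.2,16.35,20.0])
a=lambda x,y,z:onz(c,220+x/10,175+y/10,z).round(1)
print("near outer",a(380,125,26),"near inner",a(380,180,26),"Lout",a(108,300,26),"Rout",a(655,300,26),"Lin",a(172,300,26),"Rin",a(597,300,26))
for z in (46,44):print("face c",a(375,365,z),"low",a(385,278,z-9),"nut corner mid",a(375,440,z))
```

```text
near outer [558.1  17.   26. ] near inner [561.5  17.   26. ] Lout [568.8   1.   26. ] Rout [568.9  33.   26. ] Lin [568.8   4.8  26. ] Rin [568.9  29.6  26. ]
face c [564.9  16.7  46. ] low [563.4  17.2  37. ] nut corner mid [569.1  16.7  46. ]
face c [565.7  16.7  44. ] low [564.2  17.2  35. ] nut corner mid [570.   16.7  44. ]
```

```bash
python3 -m crank '[[[0.05,0.03,0.8],[0,0,0]],[[0.05,0.03,1.2],[0,0,0]],[[0.05,0.03,1.2],[0,0,0]],[[0.05,0.03,1.2],[0,0,0]]]'
python3 -m crank '[[[0,0,0.12],[0,0,0]],[[0,0,0.12],[0,0,0]],[[0,0,0.12],[0,0,0]]]'
```

```text
time: 26.45
tcp_pos: [587.6, 16.9, 8.5]
ee_rot: [0.001, 3.14, -0.0]
ft_force: [1.1, -1.1, 2.9]
finger_gap: 17.9
time: 26.7
tcp_pos: [587.8, 16.9, 8.1]
ee_rot: [0.001, 3.14, -0.0]
ft_force: [-1.3, -1.1, 13.9]
finger_gap: 18.0
```

```bash
python3 -m crank '[[[0,0,-0.25],[0,0,0]],[[0,-0.32,-0.3],[7,0,0]],[[0,-0.63,-0.35],[14,0,0]],[[0,-0.63,-0.35],[14,0,0]],[[0,-0.63,-0.35],[14,0,0]]]'
python3 - <<'E'
from plan import *
c=cap("wrist");s=arm.observe();print(s["tcp_pos"],s["ft_force"],s["finger_gap"])
crop(c,220,175,80,100,7,"z26.png")
c2=cap("side");crop(c2,210,260,60,50,12,"sd26.png")
E
```

```text
time: 27.12
tcp_pos: [587.4, 14.7, 10.0]
ee_rot: [-0.009, 3.117, -0.385]
ft_force: [0.7, 2.5, 2.6]
finger_gap: 17.9
[587.21781042  13.39172412  10.07559265] [0.15792719 1.46683755 1.0940626 ] 17.40109016721868
```

View pics/z26.png

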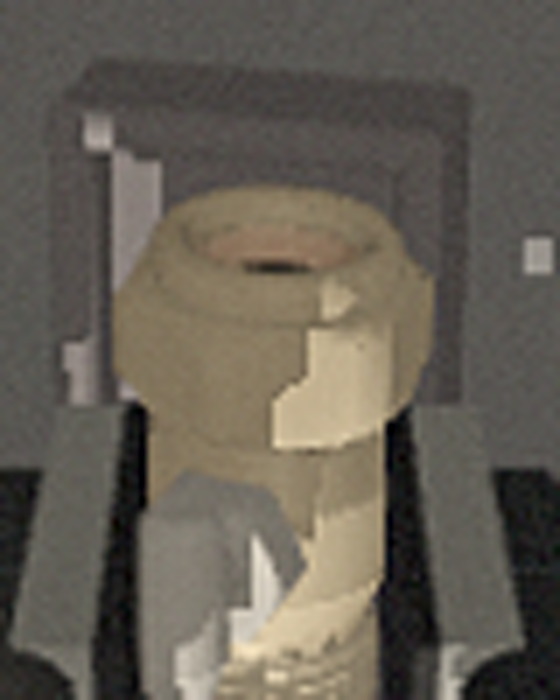

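View pics/sd26.png

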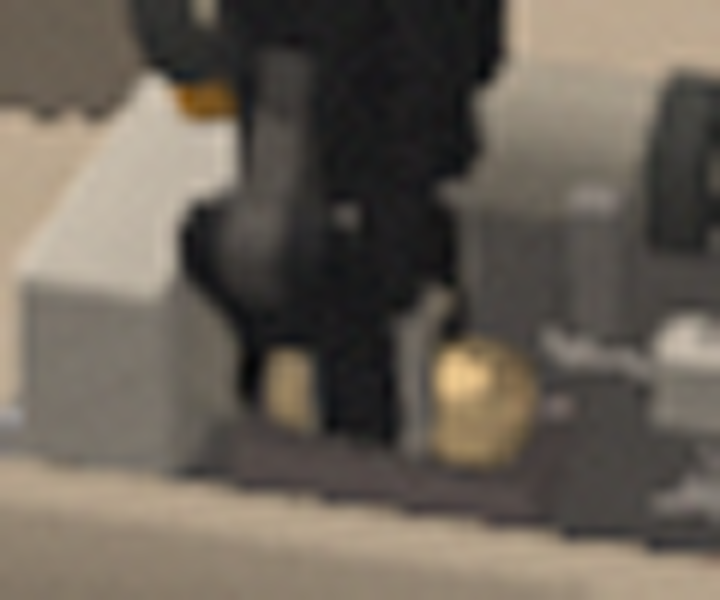

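```bash
python3 -m crank '[[[0,0,0],[0,0,0]],[[0,0,0],[0,0,0]],[[0,0,0],[0,0,0]]]'
python3 -m crank '[[[0,0,0.1],[0,0,0]],[[0,0,0.1],[0,0,0]],[[0,0,0.1],[0,0,0]]]'
```

```text
time: 27.47
tcp_pos: [586.6, 9.0, 10.4]
ee_rot: [-0.005, -3.117, 0.382]
ft_force: [-0.6, 0.6, -1.0]
finger_gap: 17.8
time: 27.72
tcp_pos: [586.8, 9.0, 9.7]
ee_rot: [-0.003, -3.117, 0.384]
ft_force: [-1.2, -0.9, 5.3]
finger_gap: 17.9
```

```bash
python3 -m crank '[[[0,0.04,-0.2],[0,0,0]],[[0,0.21,-0.24],[0,0,0]],[[0,0.21,-0.24],[0,0,0]],[[0,0.21,-0.24],[0,0,0]],[[0,0.21,-0.24],[0,0,0]]]'
python3 - <<'E'
from plan import *
c=cap("wrist");s=arm.observe();print(s["tcp_pos"],s["ft_force"],s["finger_gap"]);t=s["tcp_pos"]
M=R.from_rotvec(s["ee_rot"]).as_matrix();print((t+M@np.array([0,.5,-26])).round(1))
crop(c,220,175,80,100,7,"z27.png")
E
```

```text
time: 28.13
tcp_pos: [586.8, 13.1, 11.0]
ee_rot: [-0.0, -3.117, 0.383]
ft_force: [-0.3, -0.1, 0.3]
finger_gap: 17.7
[586.85558513  13.0983039   11.00092926] [-0.59945655 -1.23601862 -0.46579903] 17.67289052858425
[586.9  19.9  36.1]
```

View pics/z27.png

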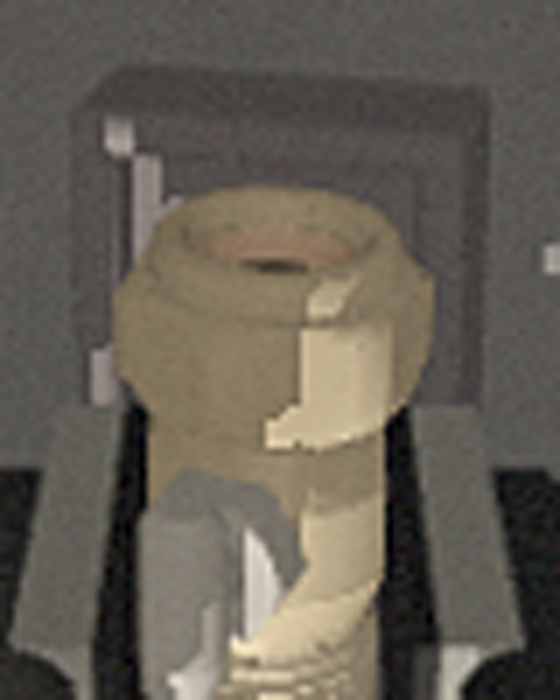

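Run:
```python
from plan import *
c=load("wrist")
a=lambda x,y,z:onz(c,220+x/7,175+y/7,z).round(1)
print("Lout",a(73,300,26),"Rout",a(489,300,26),"near out",a(280,105,26),"near in",a(280,140,26))
print("nut",a(113,330,36),a(433,330,36),a(273,330,36),"face low",a(273,187,26), "face c",a(268,255,36))
```

```text
Lout [574.8   0.8  26. ] Rout [571.3  35.   26. ] near out [556.7  18.2  26. ] near in [559.5  18.3  26. ]
nut [572.5   7.6  36. ] [569.9  32.3  36. ] [571.1  20.2  36. ] face low [563.5  17.7  26. ] face c [565.1  19.8  36. ]
```

```bash
python3 -m crank '[[[0.12,-0.2,0.05],[0,0,0]],[[0.12,-0.2,0.05],[0,0,0]],[[0.12,-0.2,0.05],[0,0,0]]]'
python3 -m crank '[[[0,-0.02,0.1],[0,0,0]],[[0,-0.02,0.1],[0,0,0]],[[0,-0.02,0.1],[0,0,0]]]'
python3 -m crank '[[[0,-0.02,0.1],[0,0,0]],[[0,-0.02,0.1],[0,0,0]],[[0,-0.02,0.1],[0,0,0]]]'
```

```text
time: 28.43
tcp_pos: [585.5, 10.7, 11.1]
ee_rot: [-0.001, -3.117, 0.383]
ft_force: [-0.9, 0.9, -1.1]
finger_gap: 17.4
time: 28.68
tcp_pos: [585.8, 10.7, 10.2]
ee_rot: [-0.0, -3.118, 0.383]
ft_force: [-0.1, -0.5, 0.1]
finger_gap: 17.6
time: 28.93
tcp_pos: [586.0, 10.5, 9.6]
ee_rot: [0.0, 3.118, -0.383]
ft_force: [-0.1, 3.1, 5.5]
finger_gap: 17.5
```

```bash
python3 -m crank '[[[0,0,-0.06],[0,0,0]],[[0,0,-0.06],[0,0,0]]]'; python3 -m crank '[[[0,0,0],[0,0,0]],[[0,0,0],[0,0,0]],[[0,0,0],[0,0,0]]]' 160
python3 - <<'E'
from plan import *
c=cap("wrist");s=arm.observe();print(s["tcp_pos"],s["ft_force"],s["finger_gap"])
crop(c,220,175,80,100,7,"z28.png")
c2=cap("side");crop(c2,210,260,60,50,12,"sd28.png")
E
```

```text
time: 29.1
tcp_pos: [585.9, 10.6, 10.0]
ee_rot: [-0.0, -3.118, 0.383]
ft_force: [0.7, 1.2, 2.2]
finger_gap: 18.2
time: 29.35
tcp_pos: [585.5, 10.0, 9.7]
ee_rot: [-0.001, -3.117, 0.384]
ft_force: [-0.1, 0.2, 0.3]
finger_gap: 31.8
[585.58454122  10.08885784   9.7151666 ] [0.07263872 0.5859421  0.20744163] 32.15970495527854
```

View pics/z28.png

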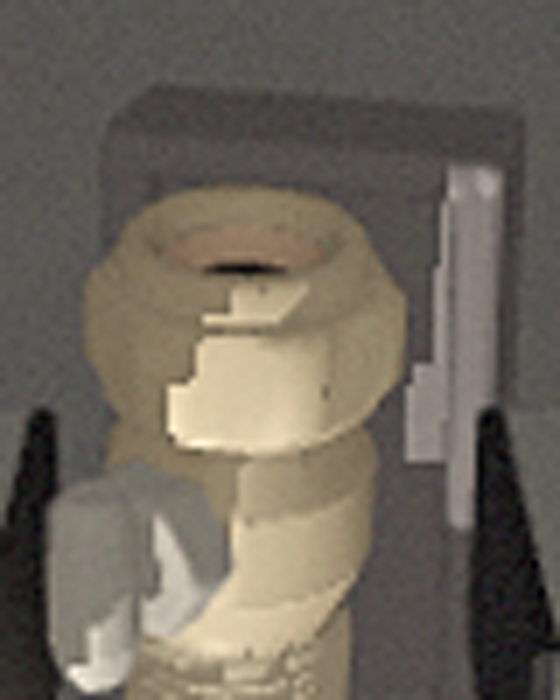

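View pics/sd28.png

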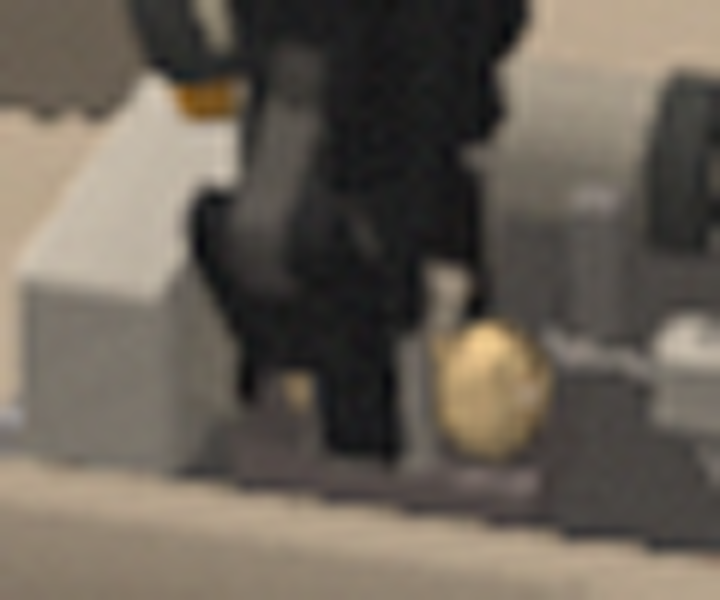

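Run:
```python
from plan import *
c=load("wrist")
a=lambda x,y,z:onz(c,220+x/7,175+y/7,z).round(1)
print("Lout",a(103,300,26),"Rout",a(522,300,26),"nut",a(85,310,34),a(405,310,34),"knob",a(95,580,50),a(95,580,46),"axis mid",a(240,580,34),"near in",a(280,175,26),"face c",a(238,262,34))
Mt=np.column_stack([[-1,0,0],[0,1,0],[0,0,-1.]])
for z in (50,29):print(rel(np.array([585,17.5,z]),Mt))
```

```text
Lout [572.7   0.7  26. ] Rout [569.3  34.7  26. ] nut [570.1   2.   34. ] [567.5  26.9  34. ] knob [584.2   7.6  50. ] [586.7   6.2  46. ] axis mid [592.4  14.2  34. ] near in [560.7  15.5  26. ] face c [564.9  14.2  34. ]
(array([ 0.06, -0.26, -4.09]), array([-14.,  -0.,  -0.]))
(array([ 0.06,  0.25, -2.05]), array([-14.,  -0.,  -0.]))
```

```bash
python3 -m crank '[[[0,0,0],[0,0,0]],[[0,-0.1,-2],[0,0,0]],[[0.06,-0.2,-4.1],[-7,0,0]],[[0.06,-0.2,-4.1],[-14,0,0]],[[0.06,-0.2,-4.1],[-14,0,0]],[[0.06,-0.2,-4.1],[-14,0,0]]]' 110
python3 - <<'E'
from plan import *
c=cap("wrist");s=arm.observe();print(s["tcp_pos"],s["ft_force"],s["finger_gap"])
crop(c,200,165,120,100,6,"z29.png")
Mt=np.column_stack([[-1,0,0],[0,1,0],[0,0,-1.]])
print(rel(np.array([585,18,27.5]),Mt))
E
```

```text
time: 29.95
tcp_pos: [585.4, 14.2, 51.0]
ee_rot: [0.01, 3.141, 0.001]
ft_force: [-0.3, -1.0, -0.2]
finger_gap: 48.5
[585.18948153  15.76607953  50.44227908] [ 0.54611753 -0.73012022 -0.55866555] 48.72967430156532
(array([0.02, 0.23, 2.29]), array([-0. , -0. , -0.3]))
```

View pics/z29.png

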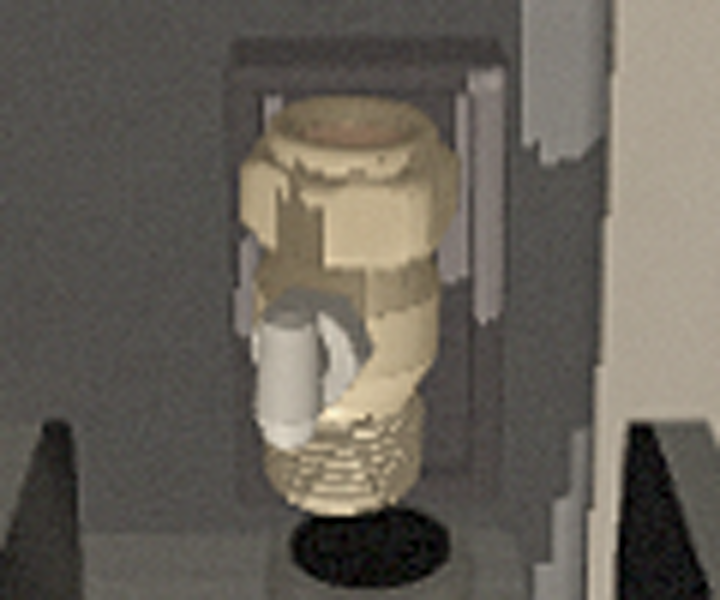

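```bash
python3 -m crank '[[[0,0.1,1.2],[0,0,0]],[[0,0.1,2.3],[0,0,0]],[[0,0.1,2.3],[0,0,0]],[[0,0.1,2.3],[0,0,0]]]'
python3 -m crank '[[[0,0,0],[0,0,0]],[[0,0,0],[0,0,0]],[[0,0,0],[0,0,0]],[[0,0,0],[0,0,0]],[[0,0,0],[0,0,0]],[[0,0,0],[0,0,0]]]' 255
python3 - <<'E'
from plan import *
c=cap("wrist");s=arm.observe();print(s["tcp_pos"],s["ft_force"],s["finger_gap"])
crop(c,200,165,120,100,6,"z30.png")
E
```

```text
time: 30.33
tcp_pos: [584.0, 20.8, 25.4]
ee_rot: [0.004, -3.138, 0.002]
ft_force: [0.1, -0.2, 0.2]
finger_gap: 48.8
time: 30.83
tcp_pos: [585.3, 19.2, 27.4]
ee_rot: [-0.001, -3.142, 0.0]
ft_force: [-0.1, 0.0, -0.3]
finger_gap: 0.3
[585.22955137  19.15113678  27.3226669 ] [-0.50332399  0.32962246  0.2384769 ] 0.34448593034141345
```

View pics/z30.png

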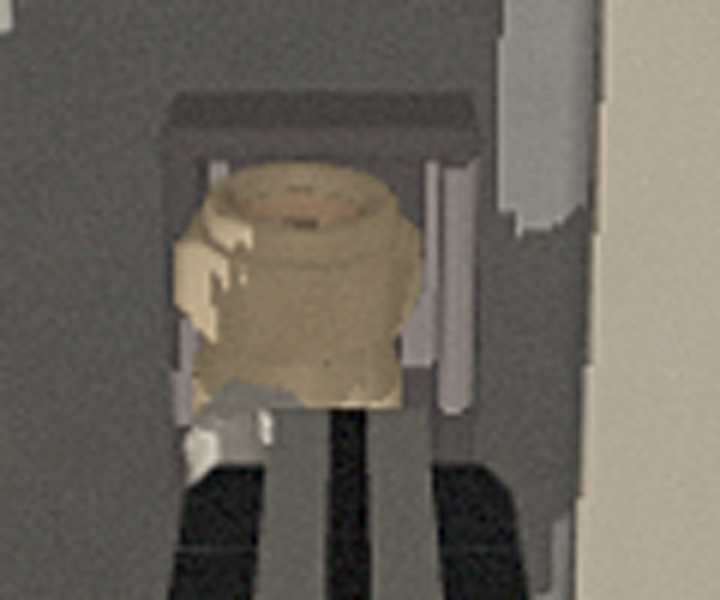

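```bash
python3 -m crank '[[[0,0,-2.2],[0,0,0]],[[0,-0.1,-2.5],[0,0,0]]]'; python3 -m crank '[[[0,0,0],[0,0,0]],[[0,0,0],[0,0,0]],[[0,0,1.2],[0,0,0]],[[0,0,2.75],[0,0,0]],[[0,0,2.75],[0,0,0]],[[0,0,2.75],[0,0,0]]]' 130
python3 - <<'E'
from plan import *
c=cap("wrist");s=arm.observe();print(s["tcp_pos"],s["ft_force"],s["finger_gap"])
crop(c,200,165,120,100,6,"z31.png")
E
```

```text
time: 31.05
tcp_pos: [586.0, 18.4, 54.1]
ee_rot: [0.001, 3.14, 0.0]
ft_force: [0.6, -0.2, 0.7]
finger_gap: -0.2
time: 31.55
tcp_pos: [583.9, 18.3, 22.9]
ee_rot: [-0.0, -3.138, 0.001]
ft_force: [0.3, 0.4, 0.6]
finger_gap: 42.0
[584.46686277  18.26892223  23.67624718] [ 0.50468832 -0.24489734  1.55487695] 41.98806370191941
```

View pics/z31.png

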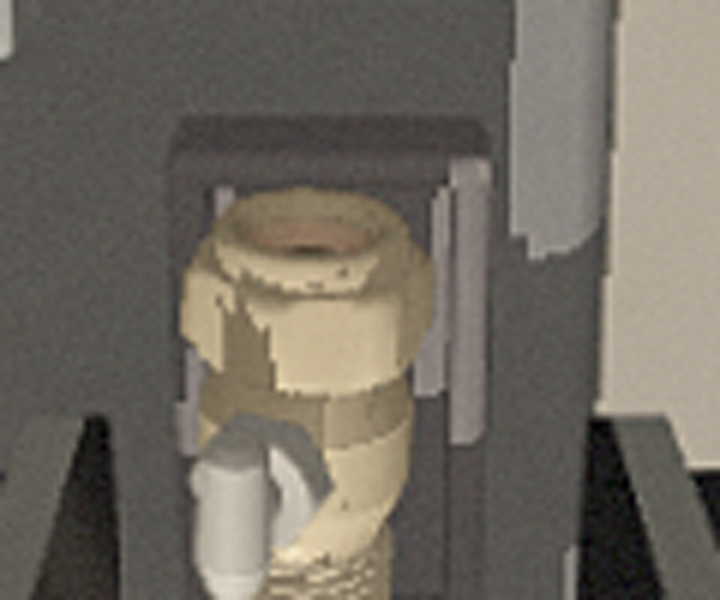

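Straddling the knob now; close.

```bash
python3 -m crank '[[[0,0,0],[0,0,0]],[[0,0,0],[0,0,0]],[[0,0,0],[0,0,0]],[[0,0,0],[0,0,0]],[[0,0,0],[0,0,0]],[[0,0,0],[0,0,0]]]' 255
python3 - <<'E'
from plan import *
c=cap("wrist");s=arm.observe();print(s["tcp_pos"],s["ft_force"],s["finger_gap"])
crop(c,200,165,120,100,6,"z32.png")
E
```

```text
time: 32.1
tcp_pos: [585.3, 18.2, 24.9]
ee_rot: [0.001, 3.141, -0.0]
ft_force: [-0.6, 0.2, 1.2]
finger_gap: 0.9
[585.3299202   18.23720374  24.87263184] [0.38044965 0.39854751 0.83616844] 0.766300320844405
```

View pics/z32.png

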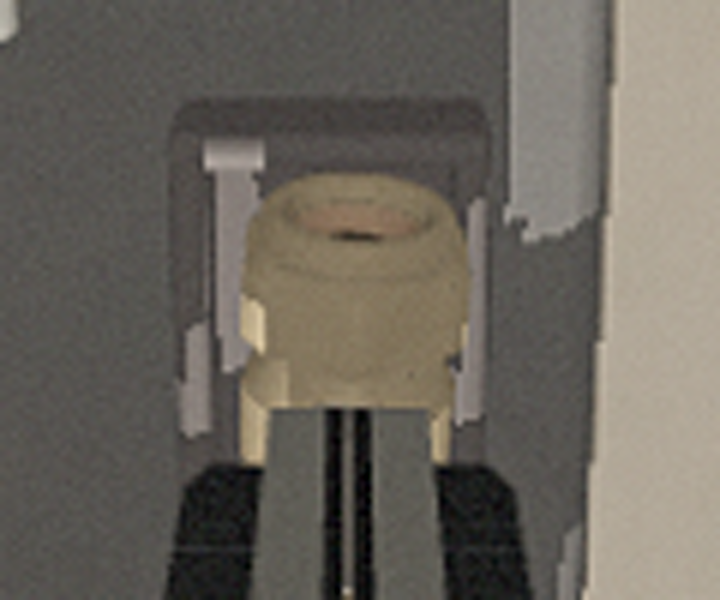

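```bash
python3 -m crank '[[[0,0,0],[0,0,0]],[[0,0,0],[0,0,0]],[[0,0,0],[0,0,0]],[[0,0,0],[0,0,0]]]' 190
python3 - <<'E'
from plan import *
c=cap("wrist");s=arm.observe();print(s["tcp_pos"],s["ft_force"],s["finger_gap"])
crop(c,200,165,120,100,6,"z33.png")
E
```

```text
time: 32.48
tcp_pos: [585.1, 18.3, 24.6]
ee_rot: [-0.001, -3.141, 0.0]
ft_force: [-1.2, 0.5, -0.2]
finger_gap: 21.8
[585.05000734  18.27796477  24.56626494] [ 0.12500765 -0.99008419  0.42929066] 21.941192759161666
```

View pics/z33.png

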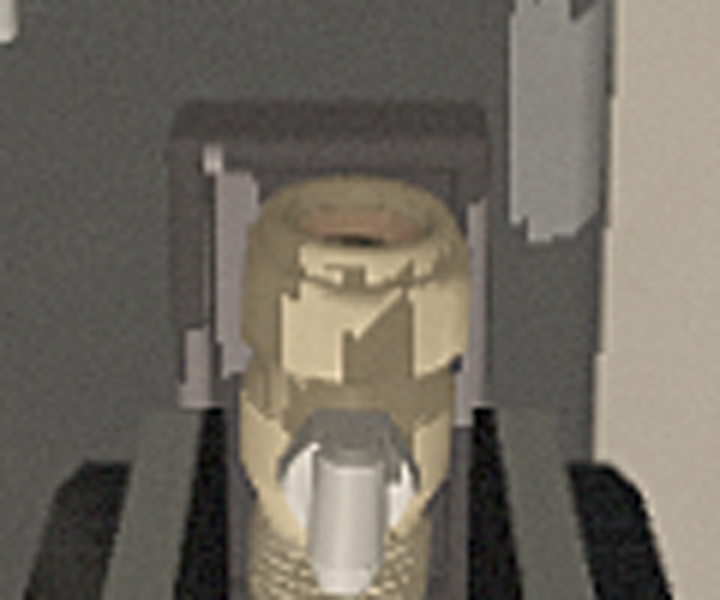

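```bash
python3 -m crank '[[[0,0,-3],[0,0,0]],[[0,0,-6.5],[0,0,0]],[[0,0,-9],[0,0,0]],[[0.5,-0.7,-9],[0,0,7]],[[1,-1.4,-9],[0,0,14]],[[1.5,-2.1,-9],[0,0,21]],[[2,-2.8,-9],[0,0,28]],[[2.5,-3.5,-9],[0,0,35]],[[3,-4.2,-9],[0,0,42]],[[3.5,-4.9,-9],[0,0,49]],[[4,-5.6,-9],[0,0,56]],[[4.5,-6.3,-9],[0,0,63]],[[5,-7,-9],[0,0,70]],[[5.5,-7.6,-9],[0,0,77]],[[5.95,-7.93,-9],[0,0,84]],[[5.95,-7.93,-9],[0,0,90]],[[5.95,-7.93,-9],[0,0,90]],[[5.95,-7.93,-9],[0,0,90]]]' 120
python3 - <<'E'
from plan import *
c=cap("wrist");s=arm.observe();print(s["tcp_pos"],s["ft_force"],s["finger_gap"],s["qpos"]);print(R.from_rotvec(s["ee_rot"]).as_matrix().round(3))
im=cv2.resize(c["frame"],(768,576));cv2.imwrite("pics/w34.png",im)
E
```

```text
time: 34.03
tcp_pos: [525.7, -60.7, 114.6]
ee_rot: [2.218, 2.225, -0.001]
ft_force: [0.1, 0.4, -0.5]
finger_gap: 45.1
[525.78667215 -60.66503451 114.65744544] [-0.15143014  0.8736853   1.15032314] 44.957262902144116 [-0.20122596  0.5162431   0.29761522  2.14339396 -0.29475     0.52021249
  0.32104723]
[[-0.004  1.    -0.   ]
 [ 1.     0.004 -0.   ]
 [-0.    -0.    -1.   ]]
```

View pics/w34.png

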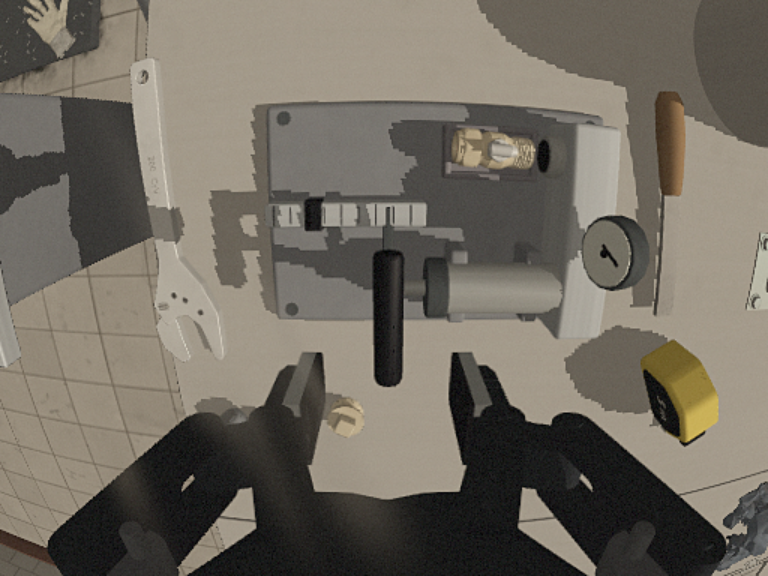

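Run:
```python
from plan import *
c=load("wrist");crop(c,175,125,115,60,7,"z34.png")
g=lambda u,v,z:onz(c,u/1.5,v/1.5,z).round(1)
print("bar ends",g(388,250,97),g(388,385,97),"mid",g(388,320,97))
```

```text
bar ends [525.7 -25.6  97. ] [526.  -91.8  97. ] mid [525.9 -57.9  97. ]
```

View pics/z34.png

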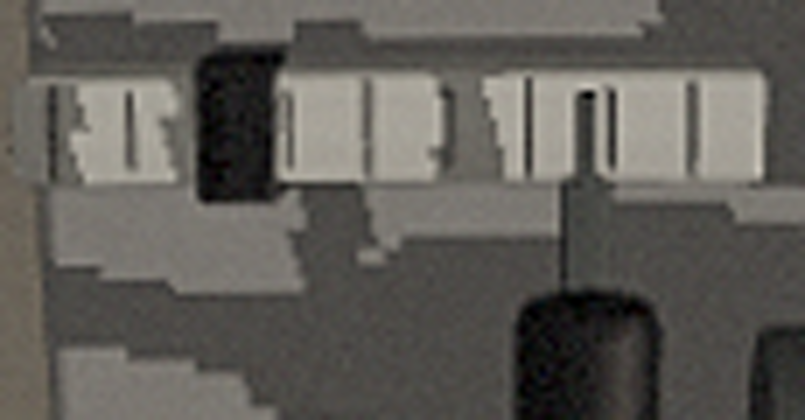

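```bash
python3 -m crank '[[[0.2,0,3],[0,0,0]],[[0.2,0,5],[0,0,0]],[[0.2,0,5.45],[0,0,0]],[[0.2,0,5.45],[0,0,0]],[[0.2,0,5.45],[0,0,0]]]'; python3 -m crank '[[[0,0,0],[0,0,0]],[[0,0,0],[0,0,0]],[[0,0,0],[0,0,0]],[[0,0,0],[0,0,0]],[[0,0,0],[0,0,0]]]' 255
python3 - <<'E'
from plan import *
c=cap("wrist");s=arm.observe();print(s["tcp_pos"],s["ft_force"],s["finger_gap"])
im=cv2.resize(c["frame"],(768,576));cv2.imwrite("pics/w35.png",im)
a=lambda x,y,z:onz(c,x,y,z).round(1)
E
```

```text
time: 34.5
tcp_pos: [525.7, -59.3, 60.5]
ee_rot: [-2.221, -2.222, 0.001]
ft_force: [0.3, -0.1, 0.6]
finger_gap: 45.1
time: 34.92
tcp_pos: [526.4, -59.0, 61.3]
ee_rot: [2.221, 2.22, 0.002]
ft_force: [0.2, -0.4, 6.2]
finger_gap: 11.3
[526.39613447 -59.07289371  61.3296423 ] [-0.71685097 -0.61913167  6.35142733] 11.433795556558195
```

View pics/w35.png

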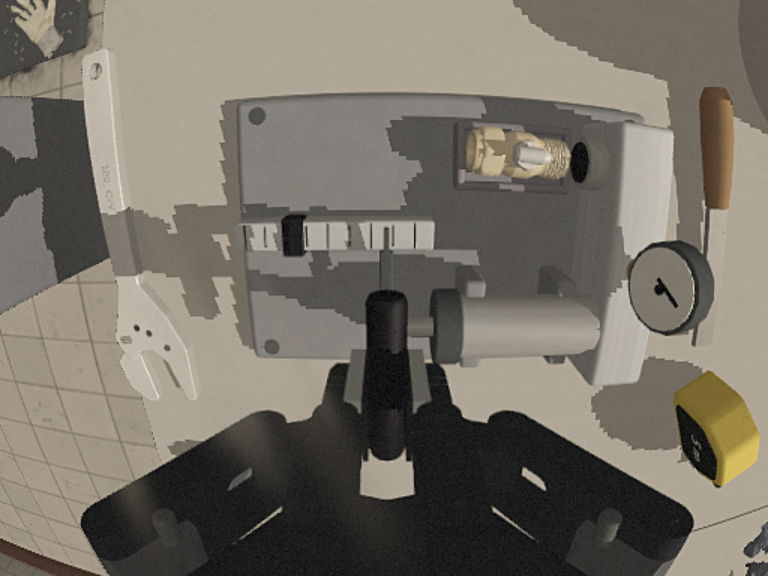

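Run:
```python
from plan import *
c=load("wrist");crop(c,150,135,130,45,6,"z35.png")
a=lambda x,y,z:onz(c,x/1.5,y/1.5,z).round(1)
print("ptr",a(386.5,230,40),"clip",a(293,235,34),a(293,235,30),a(283,235,30),a(305,235,30))
```

```text
ptr [525.9 -15.9  40. ] clip [483.6 -18.9  34. ] [482.7 -19.7  30. ] [477.9 -19.6  30. ] [488.4 -19.8  30. ]
```

View pics/z35.png

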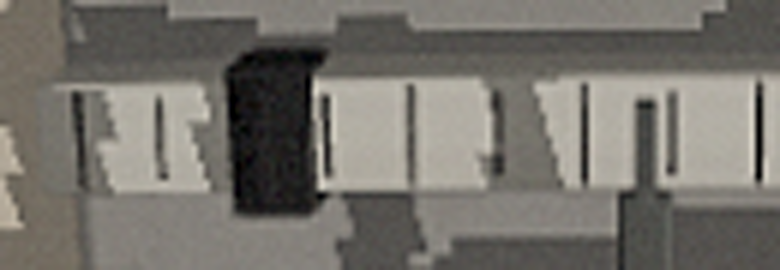

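```bash
python3 -m crank '[[[0,-0.8,0],[0,0,0]],[[0,-1.6,0],[0,0,0]],[[0,-2.4,0],[0,0,0]],[[0,-3.2,0],[0,0,0]],[[0,-3.8,0],[0,0,0]],[[0,-4.1,0],[0,0,0]],[[0,-4.1,0],[0,0,0]],[[0,-4.1,0],[0,0,0]]]'
python3 - <<'E'
from plan import *
c=cap("wrist");s=arm.observe();print(s["tcp_pos"],s["ft_force"],s["finger_gap"])
im=cv2.resize(c["frame"],(768,576));cv2.imwrite("pics/w36.png",im)
crop(c,190,135,130,60,6,"z36.png")
d=cap("side");crop(d,250,260,80,50,9,"sd36.png")
E
```

```text
time: 35.63
tcp_pos: [488.3, -59.2, 61.4]
ee_rot: [2.217, 2.218, 0.006]
ft_force: [8.1, 0.3, -0.3]
finger_gap: 11.3
[488.46700388 -59.17400354  61.36755942] [ 7.32003077 -0.49839009 -0.3933561 ] 11.406897397408486
```

View pics/w36.png

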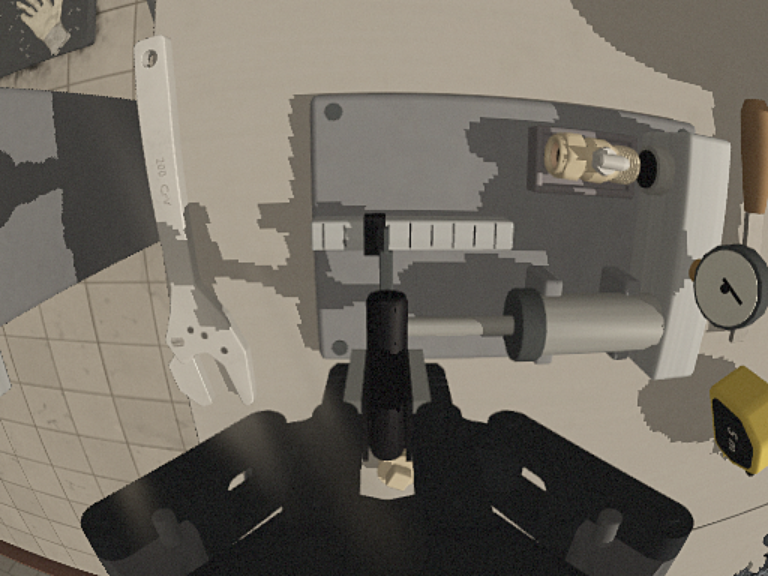

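View pics/z36.png

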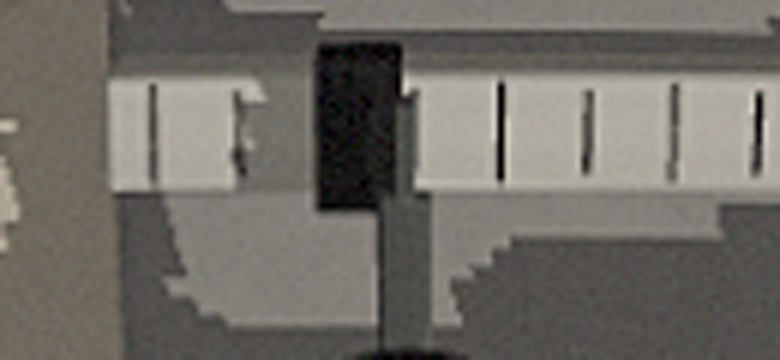

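View pics/sd36.png

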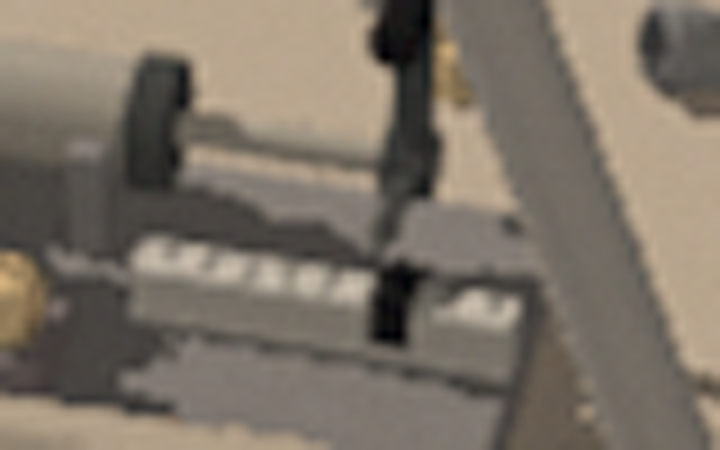

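Run:
```python
from plan import *
c=load("wrist")
a=lambda x,y,z:onz(c,190+x/6,135+y/6,z).round(2)
print("ptr",a(405,130,40),"clip",a(359.5,130,34),a(359.5,130,30),a(317,130,30),a(402,130,30),"cam",c["pose"][:3,3])
print("ticks",a(152,130,30),a(501,130,30),a(588,130,30))
```

```text
ptr [487.88 -18.28  40.  ] clip [482.84 -19.47  34.  ] [482.76 -20.26  30.  ] [477.91 -20.24  30.  ] [487.61 -20.28  30.  ] cam [486.58320781  19.57114637 229.93226175]
ticks [458.94 -20.07  30.  ] [498.91 -20.27  30.  ] [508.91 -20.23  30.  ]
```

```bash
python3 -m crank '[[[0,-0.3,0],[0,0,0]],[[0,-0.5,0],[0,0,0]],[[0,-0.5,0],[0,0,0]],[[0,-0.5,0],[0,0,0]]]'
python3 - <<'E'
from plan import *
c=cap("wrist");s=arm.observe();print(s["tcp_pos"],s["ft_force"],s["finger_gap"])
crop(c,200,135,110,60,7,"z37.png")
E
```

```text
time: 36.07
tcp_pos: [483.8, -59.2, 61.4]
ee_rot: [2.217, 2.217, 0.007]
ft_force: [7.8, 0.9, -1.1]
finger_gap: 11.4
[483.83038963 -59.186495    61.39332589] [ 8.80770424  0.56277146 -1.47244134] 11.072788931099472
```

View pics/z37.png

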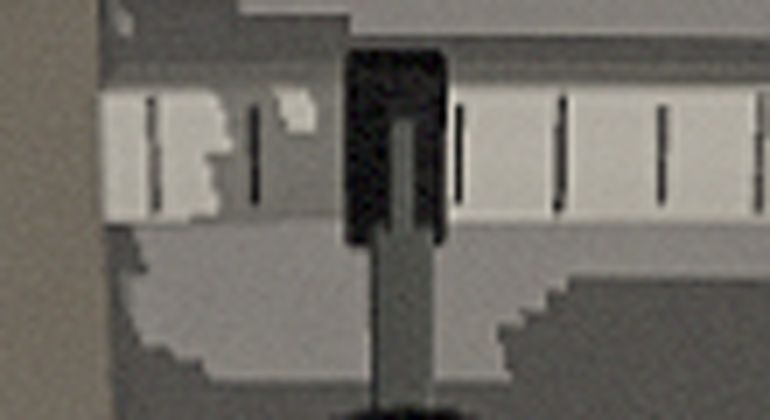

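```bash
python3 -m crank '[[[0,-0.06,0],[0,0,0]],[[0,-0.06,0],[0,0,0]],[[0,-0.06,0],[0,0,0]]]'
python3 - <<'E'
from plan import *
c=cap("wrist");s=arm.observe();print(s["tcp_pos"],s["ft_force"],s["finger_gap"])
crop(c,225,145,64,40,12,"z38.png")
crop(c,340,60,120,80,6,"z38b.png")
# dark columns profile
g=cv2.cvtColor(c["frame"],cv2.COLOR_BGR2GRAY)
for r in (145,147,149,158,160,162,164):print(r,g[r,244:272].tolist())
E
```

```text
time: 36.37
tcp_pos: [483.5, -59.2, 61.4]
ee_rot: [2.217, 2.217, 0.007]
ft_force: [8.5, -0.1, -1.6]
finger_gap: 11.4
[483.45371023 -59.18516541  61.39316161] [ 7.79845233 -0.32411092 -1.54861561] 11.552489508053041
145 [94, 91, 93, 91, 98, 64, 33, 23, 35, 31, 35, 32, 23, 27, 31, 29, 22, 31, 27, 14, 68, 96, 90, 91, 92, 89, 88, 89]
147 [103, 107, 104, 107, 114, 73, 29, 21, 24, 24, 28, 16, 29, 35, 29, 31, 30, 31, 25, 21, 97, 142, 141, 140, 139, 134, 137, 139]
149 [184, 126, 114, 114, 121, 78, 19, 25, 15, 33, 5, 9, 31, 34, 29, 37, 37, 31, 32, 25, 154, 175, 158, 179, 178, 174, 176, 173]
158 [113, 110, 109, 116, 119, 78, 18, 28, 14, 9, 16, 24, 81, 84, 85, 40, 28, 18, 21, 24, 162, 56, 100, 183, 174, 172, 171, 172]
160 [109, 112, 109, 113, 120, 76, 20, 14, 27, 30, 21, 9, 81, 78, 87, 33, 34, 24, 32, 22, 160, 64, 98, 176, 170, 171, 167, 169]
162 [109, 109, 108, 105, 119, 71, 21, 15, 11, 21, 16, 31, 82, 77, 88, 37, 31, 32, 28, 17, 159, 58, 93, 174, 173, 167, 170, 166]
164 [109, 107, 109, 111, 118, 68, 25, 16, 21, 20, 17, 17, 85, 74, 87, 42, 23, 39, 24, 21, 144, 155, 158, 172, 168, 168, 167, 170]
```

View pics/z38.png

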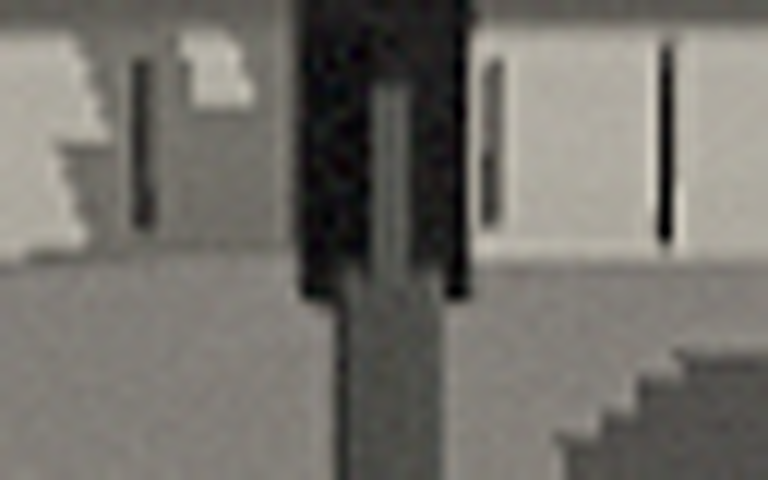

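View pics/z38b.png

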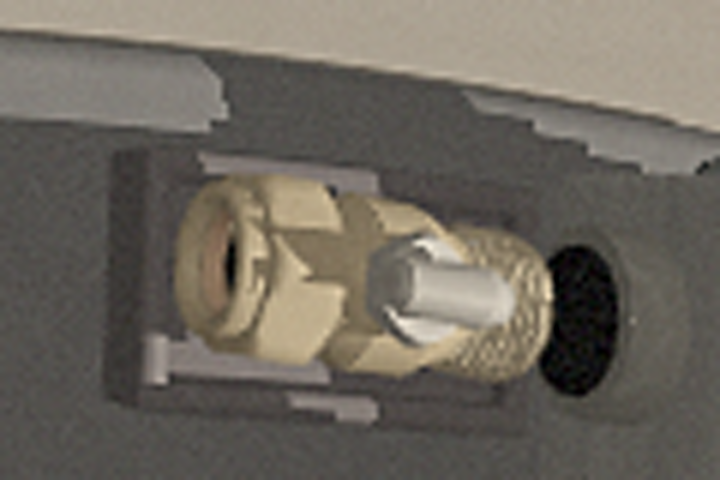

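```bash
python3 -m crank '[[[0,-0.03,0],[0,0,0]],[[0,-0.03,0],[0,0,0]],[[0,-0.03,0],[0,0,0]],[[0,-0.03,0],[0,0,0]]]'
python3 - <<'E'
from plan import *
c=cap("wrist");s=arm.observe();print(s["time"],s["tcp_pos"],s["ft_force"],s["finger_gap"])
g=cv2.cvtColor(c["frame"],cv2.COLOR_BGR2GRAY)
print(g[140:150,244:272].mean(0).round().tolist());print(g[157:165,244:272].mean(0).round().tolist())
cv2.imwrite("pics/w39.png",cv2.resize(c["frame"],(768,576)))
d=cap("side");crop(d,190,230,140,90,5.5,"sd39.png")
E
```

```text
time: 36.75
tcp_pos: [483.3, -59.2, 61.4]
ee_rot: [2.216, 2.217, 0.007]
ft_force: [8.8, -0.0, -1.2]
finger_gap: 11.3
36.8 [483.25530473 -59.16960541  61.36574977] [10.08195403  0.02804289 -2.23249436] 11.818713905189588
[103.0, 93.0, 93.0, 93.0, 98.0, 87.0, 40.0, 27.0, 33.0, 33.0, 33.0, 32.0, 33.0, 35.0, 35.0, 38.0, 36.0, 39.0, 32.0, 31.0, 62.0, 113.0, 108.0, 109.0, 108.0, 107.0, 109.0, 108.0]
[106.0, 108.0, 110.0, 110.0, 114.0, 107.0, 34.0, 12.0, 19.0, 20.0, 19.0, 21.0, 81.0, 80.0, 89.0, 35.0, 27.0, 32.0, 27.0, 17.0, 115.0, 145.0, 65.0, 178.0, 172.0, 169.0, 168.0, 168.0]
```

View pics/sd39.png

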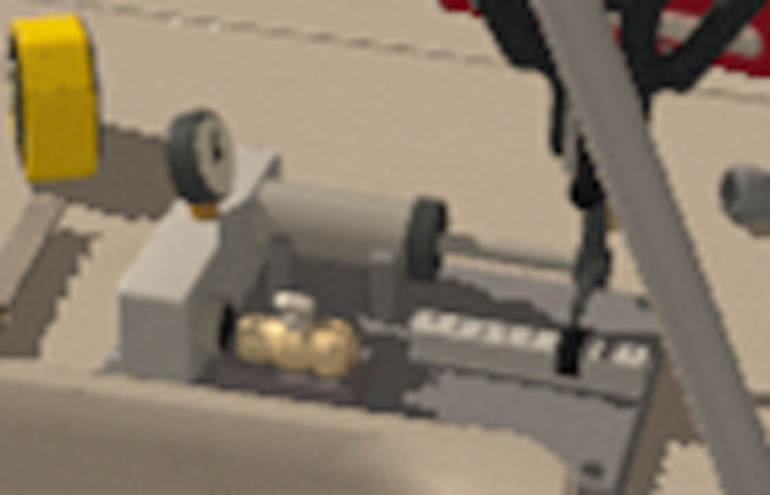

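Run:
```python
from bench import workorder
print(workorder.job_done())
```

```text
the job is handed in; nothing more can be done
None
```

The job is handed in at about 36.8 s. The tap is in the cradle, knob up, threaded end towards the port, and released. The gripper is still holding the handle with the pointer over the mark clip.

**Last checks**
- The wrist and side pictures show the tap inside the cradle with its knob up. It leans a little towards the lip away from the barrel.
- The pointer is about 0.2 mm or less from the middle of the clip. I took the fin to be at the clip's middle, because it can't be told apart from the black clip in the pictures.
- The handle is held with the finger opening reading about 11.5 mm on the 14 mm bar. The force along the pull is about 9 N, which is close to what the spring should give.
- I never touched the elbow or the plug. The wrist camera came within a few centimetres of the plug once, and the force readings showed no contact.

**What went wrong or disagreed**
- **TCP offset:** the real fingertips sat about 20 mm behind the reported TCP, and farther back when open. Because of this, my first grasp caught only the knob and rolled the tap onto its side.
- **Righting the tap:** I picked it up by its ends and turned it over, but on release it settled with the knob about 30° off. Placing it in the cradle left the same lean. I then pinched the knob upright there, and it has stayed up since.
- **Unknown:** standing knob up may be only just stable, since each earlier release settled about 30° over.

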